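# Fire the spring impact tester at a vial

## Task

Impact-test the small vial with the black cap: stand it upright in the V-block of the bench impact tester and let go, turn the lock handle to on, then draw the striker back by its upright grip until the sear catches and let go of it. Press the trigger pad so that the striker fires freely at the vial, and finally turn the lock handle back to off, leaving the vial standing in the V-block. Do not touch the drag pointer or let the striker snap home before the shot, and do not knock over or push away the other vessels and the loose cap.

Things in the scene. Friction and masses are not known exactly. Their poses are not given: they have to be found in the camera images.
- tester: Fixed frame of the impact tester: grey base plate 202 x 76 x 10 mm with a step on its -y side. Origin on the worktop under the striker's axis; own +x is the direction of the blow (towards the V-block; roughly world -y), z up. In this frame (mm): barrel block x 12 to 46, y +-17, top z 38; sear lever x -43 to 40, y +-6, top z 53; pointer rail x -40 to 16, y 18 to 36, top z 26.
- v_seat (a point): Point on the base plate's top (10 mm above the worktop) where the axis of a vial seated against the V stands; axes as the tester's. Steel V-block at tester x 82 to 118 mm, top 32 mm above the worktop, V open towards -x, mouth 42 mm wide. The resting striker's face (axis 28 mm above the worktop) is 30 mm away on the -x side: 16 mm of play; the blow drives the vial home.
- vial_mid (a point): Centre, half-way up (34 mm), of the vial to be tested: an upright glass sample vial, 27 mm in diameter and 68 mm high, black screw cap 24 mm in diameter on its top 10 mm, about 30 g. It starts standing on the worktop among the other vessels. z up.
- striker_grip (a point): Centre of the free part of the striker's upright black grip, 56 mm above the worktop. The grip is 16 mm thick (tester x), 36 mm wide (tester y), from 16 to 72 mm above the worktop, at tester x = -98 mm, y = 0 at rest, 40 mm farther back (-x) when cocked, beyond the end of the base plate. The nearest high part is the sear lever's end, 47 mm in front of its face.
- striker (a joint): Striker travel in m: 0 at rest, grows as it is drawn back along tester -x. Spring 300 N/m (12 N cocked), friction 1 N. With the lock handle on, the sear catches its tooth at 0.040 (stop at 0.052) and holds it there when let go. With the handle off the sear is blocked and it cannot be cocked or fired by fair means (under 40 N). After firing it rests within 4 mm of 0.
- trigger_pad (a point): Centre of the upper face of the trigger pad, a round steel pad 22 mm in diameter on the front end of the sear lever, 60 mm above the worktop, at tester x = 32 mm, y = 0. Pressed straight down by 7 mm (stop at 9 mm) with about 6 N it lifts the sear and fires the cocked striker; it springs back up.
- trigger (a joint): Angle of the sear lever in rad: 0 sear down, pad up; between 0.1 and 0.16 the sear lets go (stop at 0.22). It also swings by itself to about 0.19 as the tooth passes during cocking.
- lock_grip (a point): Centre of the lock handle's black grip bar, on its vertical axis, 57 mm above the worktop, at tester x 15, y -70 mm. Bar 56 mm long (own y), 12 mm wide (own x), 46 to 68 mm above the worktop. A cam of the same width lies under its +y half, reaching 58 mm from the axis, underside 39 mm above the worktop; the disc below, 42 mm in diameter, tops at 36 mm.
- lock_handle (a joint): Angle of the lock handle in rad. 0 = off: bar straight across the tester (along tester y). 1.3 = on: turned counter-clockwise seen from above, bar nearly along the tester. A sprung follower under it holds it by friction wherever it is left, so turn it right round to the stop; about 0.1 N m.
- pointer: Drag pointer: small dark slider 8 x 14 x 7 mm with an 8 mm high fin, on the rail on the tester's +y side; origin under its centre, at tester x -27, y 27 mm at the start. Only the over-travel of a freely fired striker drives it, 10 to 22 mm towards tester +x, where it stays as proof of the blow. Not to be touched, nor moved before the shot.
- bottle_mid (a point): Centre of a bystander: square white plastic bottle, 54 x 54 mm, 103 mm high. Leave it alone.
- beaker_mid (a point): Centre of a bystander: glass beaker, 55 mm in diameter, 71 mm high. Leave it alone.
- flask_mid (a point): Centre of a bystander: glass flask with a long neck, 62 mm in diameter, 138 mm high. Leave it alone.
- cap_mid (a point): Centre of a bystander: loose screw cap lying flat, 38 mm in diameter, 18 mm high. Leave it alone.
- tower_corner (a point): Top of the near right corner of the black computer tower, about 0.4 m high with a white scanner on it; its right side runs from here away from the robot and to the right, past (0.80, 0.04). It stands between the work and the room to the left: pass round its robot side or over it.
- cabinet_side (a point): Point on the left wall of the tall white extractor cabinet to the right of the work (0.65 m high and more), which runs from about (0.35, -0.38) to (0.65, -0.47). The monitor behind the work begins at about x = 0.70.
- vial: The same vial; origin at the centre of its underside, z up.

How it is judged:
By the outcome, as a careful person would: the job done as asked, in the order asked, and still so for the second after the job is handed in, with the robot touching nothing.
It also fails if it takes over 72 s, if anything falls off the work surface, if the arm or the gripper's body presses on something with over 40 N, if the wrist force passes 120 N, or if a joint passes its speed limit or range.

## Robot

A 6-joint arm with a two-finger parallel gripper is mounted at the origin on a cart in front of the work surface, level with it; the furniture and walls round the work are solid. World frame = base frame: x ahead of the robot, y to its left, z up, the work surface at z = 0. Lengths are in m, angles in rad, forces in N, time in s.
With the tool pointing down it reaches from about 0.3 to 0.875 m from the base axis. Payload 6.4 kg.
Tool frame: the origin (TCP) lies where the fingers leave the gripper's body, on its centre line; the fingertips stand 64 mm ahead of it and the grasp point (between the pads) lies 45 mm ahead of it; x points along the fingers, y is the direction in which the jaws open and shut, and the axes are right-handed (so a half turn about x gives the same grasp; the last joint's range is limited). The gripper opens to 88 mm and grips with 3 to 60 N. Pads are 18 mm wide; open, the fingers measure 123 mm over their backs; the gripper's body (75 mm by 187 mm) begins 45 mm behind the grasp point.
Start: joints at [1.097, 0.181, 1.607, -0, 1.354, -0.206], TCP at [0.152, 0.555, 0.303] pointing down, gripper open.
Joint ranges: [-2.99, 2.99], [-0.89, 2.07], [0.3, 2.58], [-1.14, 4.28], [0, 2.63], [-3.12, 3.12]. Speed limits (rad/s): [2.57, 2.57, 3.01, 3.14, 3.14, 3.14].

## Interface

Orientations are given as a unit quaternion [x, y, z, w].
In Python, from bench import arm, vision, nets gives the robot as it stands. The module is installed in compiled form; this text tells all that it offers.
- The arm moves only by the tool send_rows, never from a script. Its argument "targets" is a list of rows, each a list of 5 numbers: the shift along the world's x, y, z in mm, then the turn about the world's z in degrees, then the opening, from -1 (shut) to 1 (fully open). In form: [[dx, dy, dz, roll, grip], ...]. A call has 1 to 12 rows; each row shifts and turns the commanded pose from where the row before left it; what a row does not reach is not made up. A row lasts 1/10 s, in which the tool goes at most 50 mm and 8.59 degrees, less where a joint would pass 70% of its speed; a pose out of reach is approached as far as the arm can. A call with a gripper value outside its range is refused whole. The fingers move at their own pace and stop on an object; "grip_force" is the grip in N (left out, the last holds). Time passes only in rows, so rows that do not move let the fingers close. It gives the time, the measured TCP pose, the force and the opening at its end, in the units of the state.
- arm.sense(): the state, without advancing time (a new reading comes with each control period).
- vision.get_image(name): name is "scene" or "side" or "wrist"; returns a dict with "frame" (384x512x3 uint8, red, green, blue), "camera_matrix" (3x3 intrinsics, pixels), "rvec" (rotation vector, rad) and "tvec" (3), from world to camera coordinates, as OpenCV has them; the wrist camera has in their place "mount" (4x4, takes a point from camera to tool coordinates, whose origin is the TCP and whose axes are the tool frame's). Camera axes: x right, y down, z forward; pixel columns grow to the right and rows downward; lengths in m; the calibration is good to about 2 mm. A picture is of the moment at which its call begins: read the wrist's pose just before it. There is no depth.
- arm.job_done(): hands the job in, once; it reports no verdict.
Trained networks look in the newest picture that a camera, given by its name, has taken for a name from the list of things; names that differ only in an ending like _2 or _b are one class to them, and where a whole thing is asked for, a point or a joint stands for the part that bears it (a point fixed in the world has none). Each returns a list of dicts, best first, with "conf" (0 to 1); they miss things now and then, are a little off and sometimes report something else, mostly with a low value. They report only what shows in the picture. A call takes as long as a camera call.
- nets.outline_of(label, camera): "pixels" (384x512 bool, what is visible of it) and "extent" ([centre column, centre row, width, height] in pixels, round what is visible of it).
The state is a dict: "t": time; "qpos": joint angles; "qvel": joint speeds; "tau": joint torques, N m; "position": TCP position; "tool_rot": TCP orientation; "ft_force": force on the tool from outside, world axes, zero at the start; "torque": the same for the moment, N m; "width": opening from 0.0 (shut) to 1.0 (fully open).
Only numpy, scipy, OpenCV 4.12 (cv2) and the standard library are available. Lean on these libraries where they do the work, as an engineer would, in place of code of your own. Each camera call takes 0.05 s, during which the arm holds its last target.

## Working session

There is one attempt and no reset: what is moved stays moved. The work goes in short steps, Python scripts to look and compute and a tool call to move; the robot and the scene stay as the last step left them, time stands still between calls to the robot, and variables do not carry over. Pictures are saved under pics/ and viewed, and the job is handed in when it is done.

Besides the shell and the picture viewer there is one more tool, called after ">>>" by a JSON object that holds its "name" and its "arguments", one argument or row to a line. send_rows: Moves the arm, as the interface text tells. Its arguments: {"type":"object","properties":{"targets":{"type":"array","items":{"type":"array","items":{"type":"number"}}},"grip_force":{"type":"number"}},"required":["targets"]}

```bash
mkdir -p pics; ls
cat > h.py <<'E'
import numpy as np, cv2
from bench import arm, vision, nets
from scipy.spatial.transform import Rotation as R
def cam(n):
    s=arm.sense() if n=='wrist' else None
    d=vision.get_image(n)
    K=np.array(d['camera_matrix'])
    if n=='wrist':
        T=np.eye(4);T[:3,:3]=R.from_quat(s['tool_rot']).as_matrix();T[:3,3]=s['position']
        M=np.linalg.inv(T@np.array(d['mount']))
        rv=cv2.Rodrigues(M[:3,:3])[0];tv=M[:3,3]
    else: rv=np.array(d['rvec'],float);tv=np.array(d['tvec'],float)
    return d['frame'],K,rv.reshape(3,1),tv.reshape(3,1)
def ray(c,u,v):
    f,K,rv,tv=c; Rm=cv2.Rodrigues(rv)[0]
    d=Rm.T@np.linalg.inv(K)@np.array([u,v,1.]); o=(-Rm.T@tv).ravel()
    return o,d
def atz(c,u,v,z):
    o,d=ray(c,u,v); return o+d*(z-o[2])/d[2]
def proj(c,P):
    return cv2.projectPoints(np.atleast_2d(np.array(P,float)),c[2],c[3],c[1],None)[0].reshape(-1,2)
def save(f,n,crop=None,k=1.5):
    if crop: f=f[crop[1]:crop[3],crop[0]:crop[2]]
    cv2.imwrite('pics/'+n+'.png',cv2.resize(f[:,:,::-1],None,fx=k,fy=k,interpolation=cv2.INTER_CUBIC))
E
python3 - <<'E'
from h import *
import pickle
for n in ['scene','side','wrist']:
    c=cam(n); save(c[0],n+'0'); pickle.dump(c,open(n+'0.pkl','wb'))
    print(n,c[1].round(1).tolist(),ray(c,256,192))
    for l in ['tester','vial','lock_handle','striker','trigger','pointer','bottle_mid','beaker_mid','flask_mid','cap_mid']:
        for o in nets.outline_of(l,n)[:2]: print(l,round(o['conf'],2),np.round(o['extent'],1))
print(arm.sense())
E
```

```text
pics
scene [[400.5, 0.0, 260.5], [0.0, 400.5, 194.5], [0.0, 0.0, 1.0]] (array([ 0.03776244, -0.45008092,  1.02699338]), array([ 0.49635653,  0.36893614, -0.78592832]))
tester 0.73 [285.4 251.   75.2  71.4]
vial 0.6 [209.  250.2   5.4  12.3]
lock_handle 0.65 [270.6 263.8  20.3  27.7]
striker 0.75 [258.5 227.3  18.3  18. ]
trigger 0.59 [280.2 241.4  22.3  12.4]
pointer 0.74 [260.1 228.9  25.1  26.1]
pointer 0.73 [210.1 250.1  11.   18.2]
bottle_mid 0.62 [314.2 299.5  21.   32.7]
beaker_mid 0.64 [193.3 231.2  23.   27.2]
flask_mid 0.19 [280.3 241.8  18.4  15.5]
flask_mid 0.16 [211.8 247.4  11.8  17.4]
cap_mid 0.69 [288.3 298.3  16.8  14.8]
cap_mid 0.56 [281.1 245.1  27.6  16.4]
side [[361.9, 0.0, 251.1], [0.0, 361.9, 192.4], [0.0, 0.0, 1.0]] (array([ 0.08084324, -0.50839258,  0.9164558 ]), array([ 0.5015717 ,  0.43766083, -0.74636913]))
tester 0.89 [263.8 253.2  53.2  69.3]
tester 0.34 [268.  245.3  19.3  17. ]
vial 0.43 [199.4 239.7  13.1  20.6]
lock_handle 0.75 [255.  260.3  19.2  21. ]
striker 0.57 [261.4 237.7  42.9  46.4]
trigger 0.71 [267.9 242.5  21.5  16.6]
beaker_mid 0.61 [186.
[... 266 characters left out ...]
62266, -0.09756447, -0.95453747]))
{'t': 1.65, 'qpos': array([ 1.09665604e+00,  1.80795440e-01,  1.60703357e+00,  2.29993989e-05,
        1.35381285e+00, -2.06301612e-01]), 'qvel': array([ 1.46523506e-03, -1.23208570e-03,  8.19891035e-04,  9.00861102e-04,
        6.40329700e-05, -1.72406903e-04]), 'tau': array([-8.91118707e-04, -4.33831859e+01, -3.42161429e+01,  7.02058501e-02,
        3.11571267e-02,  2.10605822e-05]), 'position': array([0.15215013, 0.55450261, 0.30270078]), 'tool_rot': array([ 0.09440046,  0.70078854, -0.09442796,  0.70076196]), 'ft_force': array([ 0.11770054, -0.26762423, -0.30475162]), 'torque': array([ 0.00423282, -0.00520661, -0.01037874]), 'width': 1.0017150409312836}
```

Run:
```python
import pickle
from h import *
for n,cr in [('scene',(170,170,350,330)),('side',(160,170,320,320))]:
    c=pickle.load(open(n+'0.pkl','rb')); save(c[0],n+'0c',cr,4.4)
```

```text
(no output)
```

View pics/scene0.png

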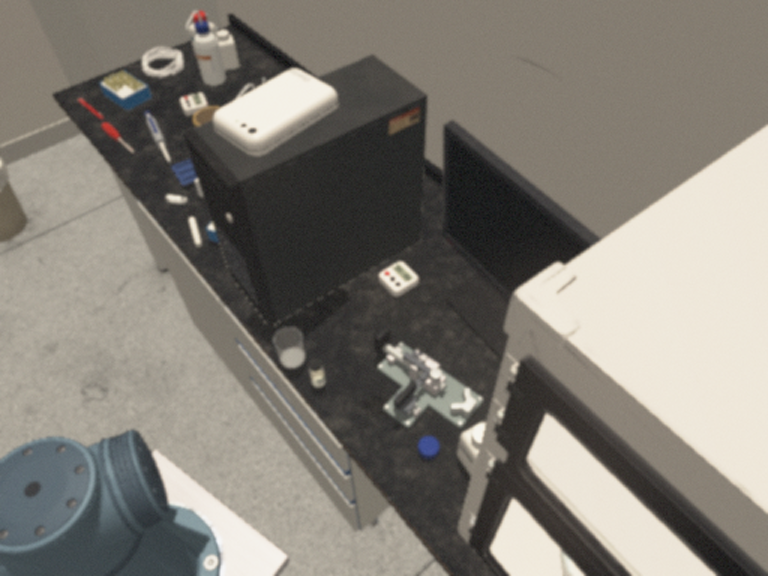

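View pics/side0.png

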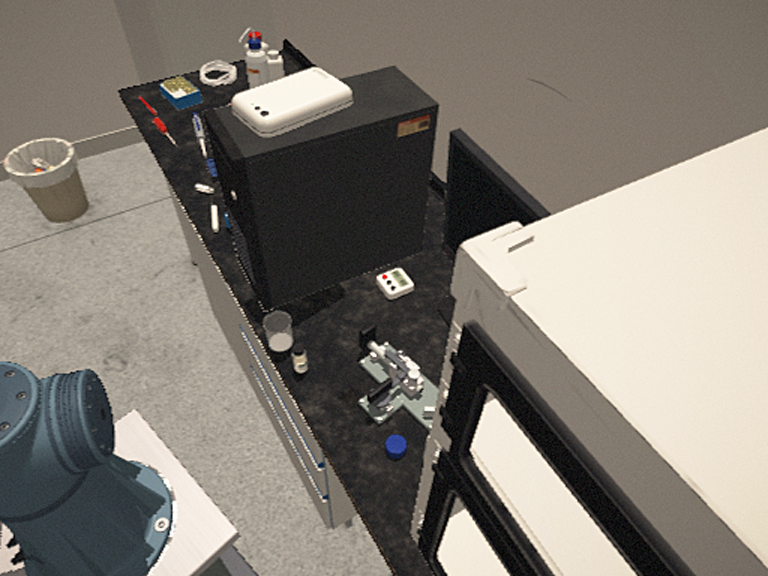

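View pics/scene0c.png

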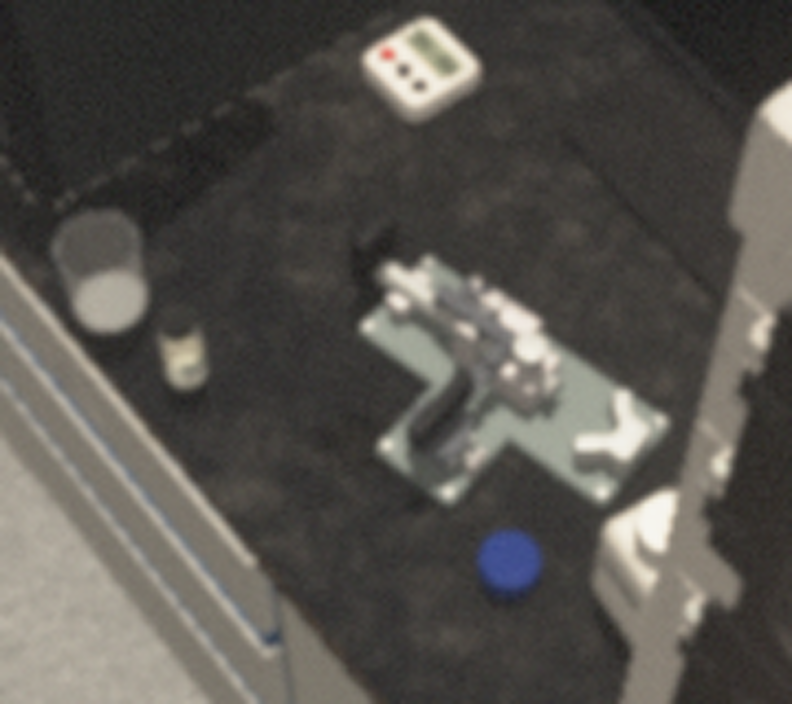

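View pics/side0c.png

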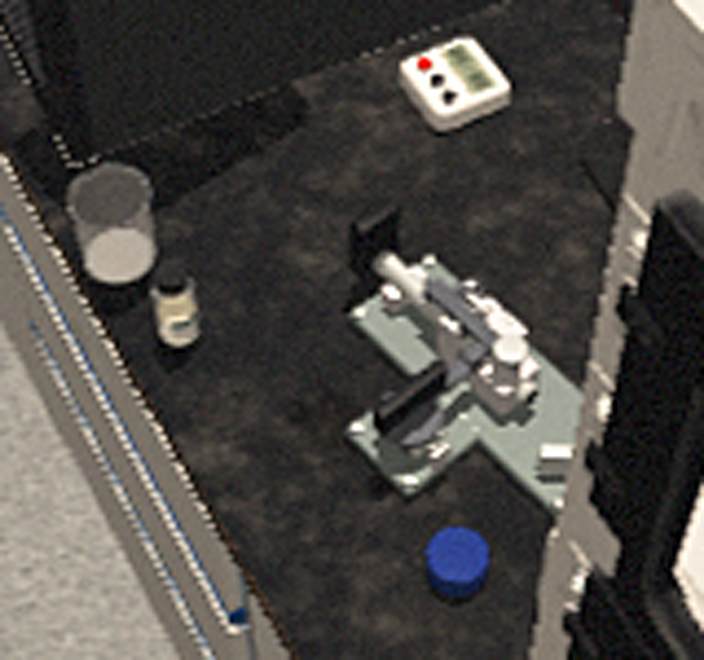

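View pics/wrist0.png

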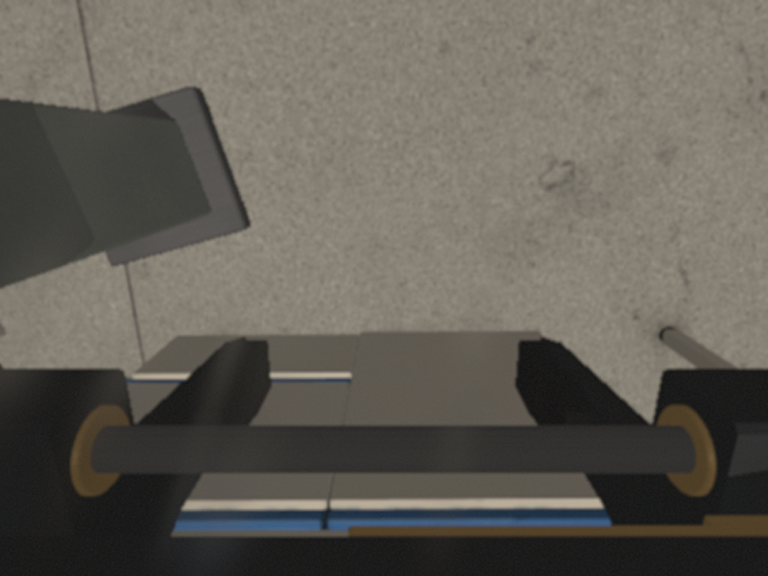

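Run:
```python
import pickle
from h import *
c=pickle.load(open('scene0.pkl','rb'));s=pickle.load(open('side0.pkl','rb'))
for p in [(378,448),(450,503),(605,500),(668,415),(362,328),(430,255)]:
    print('sc',atz(c,p[0]/4.4+170,p[1]/4.4+170,.01).round(4))
for p in [(347,432),(408,496),(553,508),(349,315),(430,255)]:
    print('si',atz(s,p[0]/4.4+160,p[1]/4.4+170,.01).round(4))
print('vial top', atz(c,181/4.4+170,318/4.4+170,.068).round(4),atz(s,173/4.4+160,275/4.4+170,.068).round(4))
print('vial bot', atz(c,187/4.4+170,383/4.4+170,.0).round(4),atz(s,180/4.4+160,342/4.4+170,.0).round(4))
print('beaker bot', atz(c,107/4.4+170,305/4.4+170,.0).round(4),atz(s,120/4.4+160,260/4.4+170,.0).round(4))
print('cap', atz(c,510/4.4+170,558/4.4+170,.018).round(4),atz(s,458/4.4+160,550/4.4+170,.018).round(4))
print('bottle lid', atz(c,650/4.4+170,515/4.4+170,.1).round(4))
```

```text
sc [ 0.4486 -0.1372  0.01  ]
sc [ 0.4435 -0.1959  0.01  ]
sc [ 0.5004 -0.2739  0.01  ]
sc [ 0.5742 -0.2766  0.01  ]
sc [ 0.5142 -0.0774  0.01  ]
sc [ 0.5878 -0.0819  0.01  ]
si [ 0.4455 -0.1391  0.01  ]
si [ 0.4401 -0.198   0.01  ]
si [ 0.497  -0.2683  0.01  ]
si [ 0.51   -0.0768  0.01  ]
si [ 0.5852 -0.082   0.01  ]
vial top [ 0.4277 -0.0006  0.068 ] [ 0.4249 -0.0013  0.068 ]
vial bot [ 0.4191 -0.0035  0.    ] [ 0.4194 -0.0058  0.    ]
beaker bot [0.4345 0.0791 0.    ] [0.4349 0.0756 0.    ]
cap [ 0.4314 -0.2477  0.018 ] [ 0.432  -0.2469  0.018 ]
bottle lid [ 0.4661 -0.315   0.1   ]
```

Run:
```python
import pickle
from h import *
c=pickle.load(open('scene0.pkl','rb'));s=pickle.load(open('side0.pkl','rb'));w=pickle.load(open('wrist0.pkl','rb'))
Rm=R.from_quat([ 0.09440046,  0.70078854, -0.09442796,  0.70076196]).as_matrix();print(Rm.round(3))
o,d=ray(w,256,192);print('cam in tool',(Rm.T@(o-[.15215,.5545,.3027])).round(3),(Rm.T@d).round(3))
print('cam pose above e.g.')
print('tower base near', atz(c,182,212,0).round(3),atz(s,267/1.5,303/1.5,0).round(3))
for p in [(237/1.5,185/1.5)]: print('tower top near sc', atz(c,*p,.4).round(3))
for p in [(252/1.5,163/1.5)]: print('tower top near si', atz(s,*p,.4).round(3))
print('tower far base', atz(c,422/1.5,240/1.5,0).round(3), 'left near top',atz(c,188/1.5,130/1.5,.4).round(3), atz(s,205/1.5,112/1.5,.4).round(3))
```

```text
[[-0.     0.265  0.964]
 [-0.     0.964 -0.265]
 [-1.    -0.    -0.   ]]
cam in tool [-0.082 -0.    -0.073] [ 0.955 -0.019  0.298]
cam pose above e.g.
tower base near [0.488 0.177 0.   ] [0.484 0.182 0.   ]
tower top near sc [0.469 0.147 0.4  ]
tower top near si [0.475 0.126 0.4  ]
tower far base [0.852 0.042 0.   ] left near top [0.521 0.31  0.4  ] [0.51  0.305 0.4  ]
```

>>> {"name": "send_rows", "arguments": {
  "targets": [
    [15, -47, 3, -8.3, 1],
    [15, -47, 3, -8.3, 1],
    [15, -47, 3, -8.3, 1],
    [15, -47, 3, -8.3, 1],
    [15, -47, 3, -8.3, 1],
    [15, -47, 3, -8.3, 1],
    [20, -45, 0, -8.3, 1],
    [20, -45, 0, -8.3, 1],
    [20, -45, 0, -8.3, 1],
    [25, -43, 0, 0, 1],
    [25, -43, 0, 0, 1],
    [25, -43, 0, 0, 1]
  ],
  "grip_force": 25
}}

```text
t: 2.85
position: [0.3777, 0.0063, 0.3212]
tool_rot: [0.501, 0.499, -0.5, 0.5]
ft_force: [0.8, 0.7, 0.5]
width: 0.999
```

>>> {"name": "send_rows", "arguments": {
  "targets": [
    [16, -27, 0, 0, 1],
    [16, -27, 0, 0, 1],
    [16, -27, 0, 0, 1],
    [16, -27, 0, 0, 1],
    [0, 0, 0, 0, 1]
  ]
}}

```text
t: 3.35
position: [0.4423, -0.1023, 0.3208]
tool_rot: [-0.501, -0.499, 0.501, -0.499]
ft_force: [-0.1, 0.9, -0.2]
width: 1.001
```

Run:
```python
from h import *
import pickle
st=arm.sense();print(st['t'],st['position'].round(4),R.from_quat(st['tool_rot']).as_matrix()[:,1].round(4),st['qpos'].round(2))
for n in ['wrist']:
    c=cam(n); save(c[0],n+'1'); pickle.dump(c,open(n+'1.pkl','wb'))
```

```text
3.35 [ 0.4423 -0.1023  0.3208] [ 1.0e+00 -3.8e-03  5.0e-04] [-0.49 -0.12  1.88 -0.    1.38 -0.49]
```

View pics/wrist1.png

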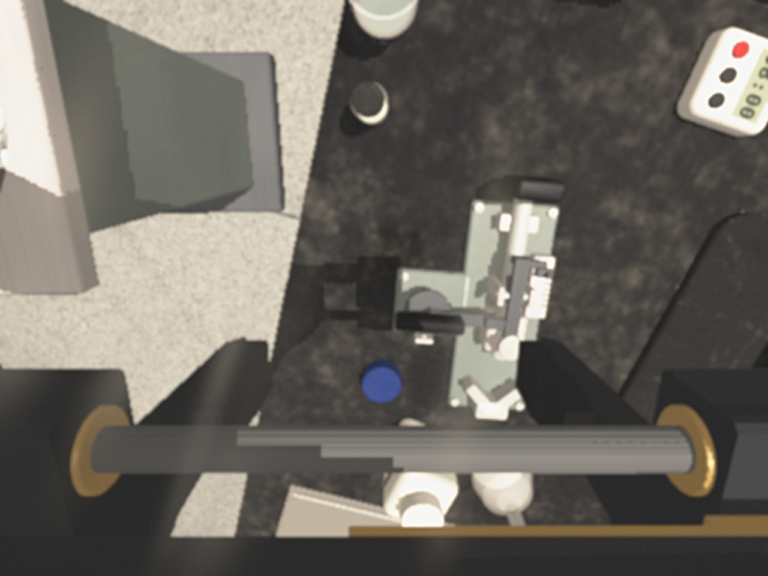

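Run:
```python
import pickle
from h import *
c=pickle.load(open('wrist1.pkl','rb'))
save(c[0],'w1a',(255,110,395,285),4.2);save(c[0],'w1b',(220,0,300,100),5); save(c[0],'w1c',(240,250,380,370),5)
```

```text
(no output)
```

View pics/w1a.png

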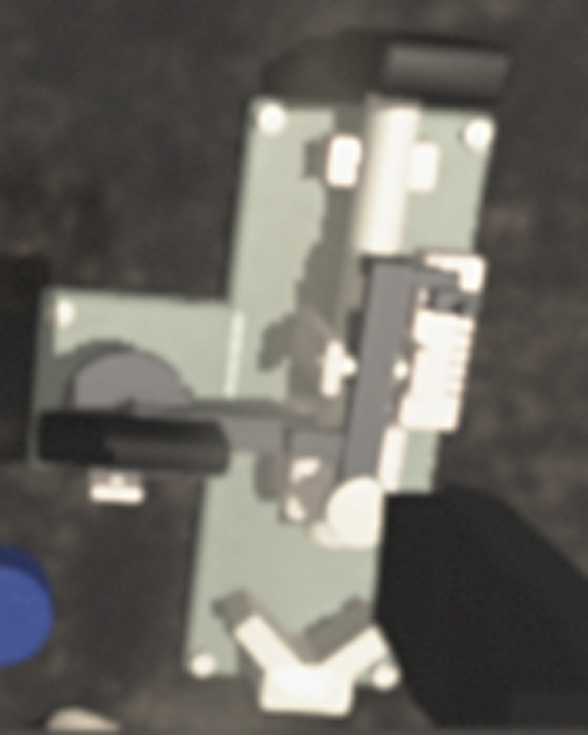

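View pics/w1b.png

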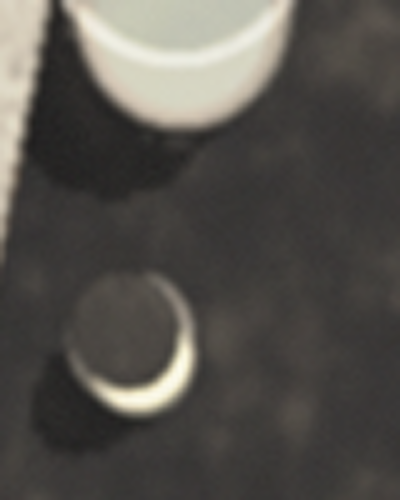

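View pics/w1c.png

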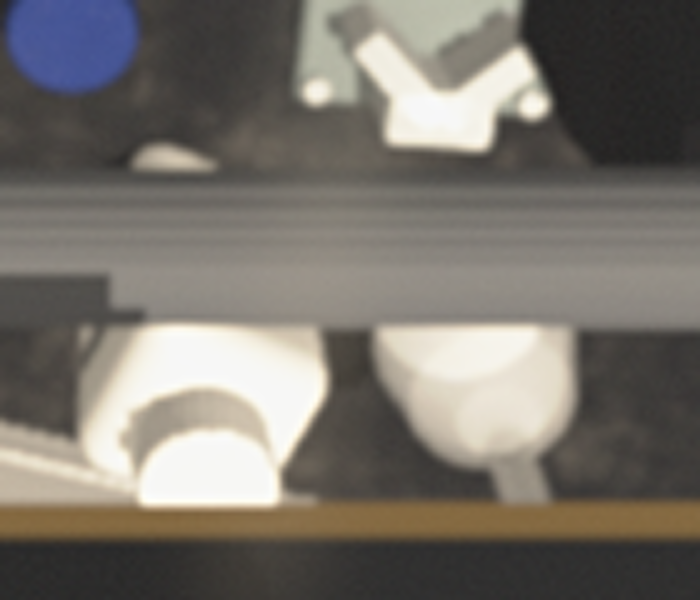

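```bash
cat > fit.py <<'E'
import pickle
from h import *
from scipy.optimize import least_squares
c=pickle.load(open('wrist1.pkl','rb'))
def px(u,v): return np.array([255+u/4.2,110+v/4.2])
obs=[('pad',(32,0,60),(355,512)),('lever',(-43,0,53),(396,260)),('lock',(15,-70,68),(133,438)),
('c1','a-',(250,98)),('c2','a+',(494,112)),('c3','b-',(185,674)),('c4','b+',(398,690)),('grip',(-98,0,72),(450,58))]
def T(p,P):
    P=np.array(P,float)/1000; cs,sn=np.cos(p[2]),np.sin(p[2])
    return [p[0]+cs*P[0]-sn*P[1],p[1]+sn*P[0]+cs*P[1],P[2]]
def pts(p):
    r=[]
    for n,P,_ in obs:
        if isinstance(P,str): P=(p[3]*1000+(202 if P[0]=='b' else 0),38*(1 if P[1]=='+' else -1),10)
        r.append(T(p,P))
    return r
if __name__=='__main__':
    O=np.array([px(*o[2]) for o in obs])
    f=lambda p:(proj(c,pts(p))-O).ravel()
    r=least_squares(f,[.5455,-.1585,-1.64,-.08],loss='soft_l1')
    print(r.x,np.degrees(r.x[2]));print(f(r.x).reshape(-1,2).round(2))
    p=r.x
    np.save('tp.npy',p)
    o=lambda u,v,z:atz(c,*px(u,v),z)
    def inv(W): 
        d=np.array(W[:2])-p[:2]; cs,sn=np.cos(p[2]),np.sin(p[2]);return (np.array([cs*d[0]+sn*d[1],-sn*d[0]+cs*d[1]])*1000).round(1)
    print('V: mouth L,R top z32',inv(o(236,622,.032)),inv(o(375,630,.032)),'apex',inv(o(308,664,.032)), 'back', inv(o(262,690,.032)))
    for n,P in [('grip',(-98,0,56)),('lock',(15,-70,57)),('pad',(32,0,60)),('cocked',(-138,0,56)),('seat84',(84,0,10))]: print(n,np.round(T(p,P),4))
    q=lambda u,v,z:atz(c,220+u/5,v/5,z)
    print('vial top',q(125,328,.068),'beaker near edge bottom',q(180,130,0))
    q=lambda u,v,z:atz(c,240+u/5,250+v/5,z)
    print('bottle lid',q(208,470,.103),'edges',q(80,440,.08),q(325,385,.08))
    print('flask sides z30',q(375,345,.02),q(577,385,.02),'bottom of body',q(490,468,.04),'neck',q(530,500,.12))
E
python3 fit.py
```

```text
[ 0.54367352 -0.15450408 -1.64463943 -0.07937265] -94.23089799000707
[[ 1.78 -1.56]
 [-0.35 -1.67]
 [ 0.25  2.14]
 [ 0.24 -0.11]
 [ 0.39  0.65]
 [-0.59 -0.  ]
 [-0.51 -0.72]
 [-0.54  0.88]]
V: mouth L,R top z32 [ 88.6 -26.5] [88.4 19.6] apex [102.5  -0.8] back [113.4 -14.8]
grip [ 0.5509 -0.0568  0.056 ]
lock [ 0.4728 -0.1643  0.057 ]
pad [ 0.5413 -0.1864  0.06  ]
cocked [ 0.5539 -0.0169  0.056 ]
seat84 [ 0.5375 -0.2383  0.01  ]
vial top [0.42611772 0.00347407 0.068     ] beaker near edge bottom [0.4368238  0.05431595 0.        ]
bottle lid [ 0.46639179 -0.31857157  0.103     ] edges [ 0.43439664 -0.33090758  0.08      ] [ 0.49817727 -0.31373635  0.08      ]
flask sides z30 [ 0.52317638 -0.35206026  0.02      ] [ 0.58609657 -0.36717653  0.02      ] bottom of body [ 0.55524342 -0.37926562  0.04      ] neck [ 0.5404242  -0.31118283  0.12      ]
```

>>> {"name": "send_rows", "arguments": {
  "targets": [
    [-6, 40, 0, 0, 1],
    [-6, 40, 0, 0, 1],
    [-4, 23, -40, 0, 1],
    [0, 0, -50, 0, 1],
    [0, 0, -50, 0, 1],
    [0, 0, -45, 0, 1],
    [0, 0, -30, 0, 1],
    [0, 0, -15, 0, 1],
    [0, 0, 0, 0, 1]
  ],
  "grip_force": 20
}}

```text
t: 4.3
position: [0.4228, 0.0048, 0.0889]
tool_rot: [0.499, 0.502, -0.501, 0.498]
ft_force: [1.2, -0.2, -0.0]
width: 0.999
```

>>> {"name": "send_rows", "arguments": {
  "targets": [
    [0, 0, 0, 0, -0.5],
    [0, 0, 0, 0, -0.5],
    [0, 0, 0, 0, -0.5],
    [0, 0, 0, 0, -0.5],
    [0, 0, 0, 0, -0.5],
    [0, 0, 0, 0, -0.5]
  ]
}}

```text
t: 4.9
position: [0.4253, 0.0034, 0.091]
tool_rot: [0.5, 0.5, -0.5, 0.5]
ft_force: [0.5, 0.2, 0.3]
width: 0.482
```

>>> {"name": "send_rows", "arguments": {
  "targets": [
    [0, 0, 0, 0, -0.5],
    [0, 0, 0, 0, -0.5],
    [0, 0, 0, 0, -0.5],
    [0, 0, 0, 0, -0.5]
  ]
}}

```text
t: 5.3
position: [0.4252, 0.0035, 0.0907]
tool_rot: [-0.5, -0.5, 0.5, -0.5]
ft_force: [-0.6, -0.2, 0.1]
width: 0.296
```

Run:
```python
from h import *
st=arm.sense();print(st['t'],st['position'],st['width'],st['ft_force'])
c=cam('wrist');save(c[0],'w2');c=cam('side');save(c[0],'s2',(160,170,320,320),4.4)
```

```text
5.3 [0.42515765 0.00350915 0.09069465] 0.29588073376569674 [-0.64256168 -0.15393022  0.07543098]
```

View pics/w2.png

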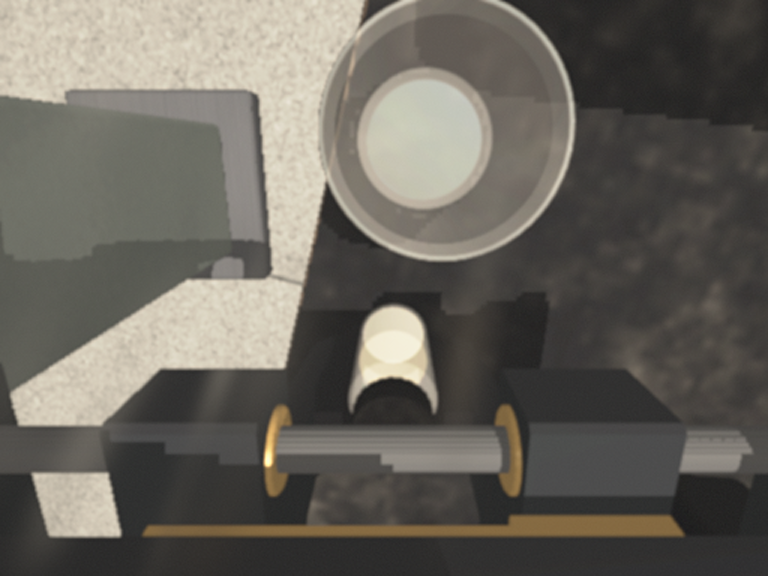

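View pics/s2.png

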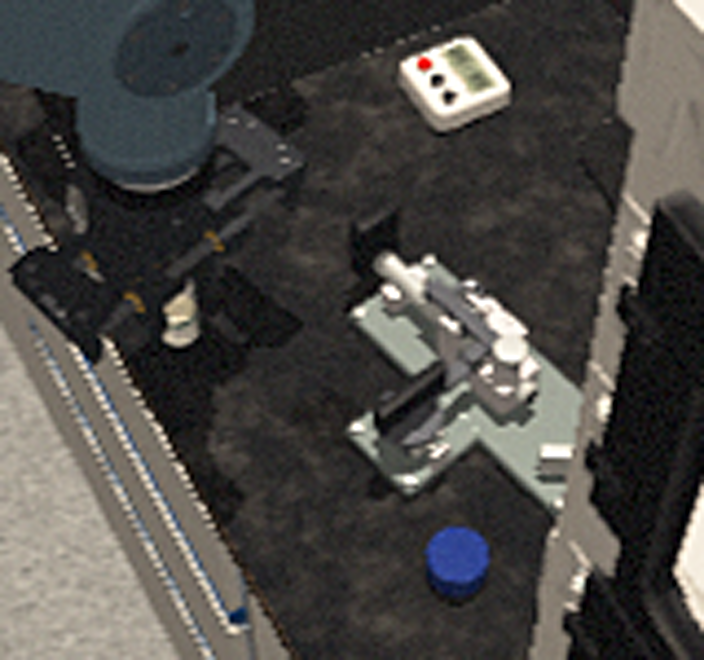

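>>> {"name": "send_rows", "arguments": {
  "targets": [
    [0, 0, 30, 0, -0.5],
    [0, 0, 50, 0, -0.5],
    [10, -22, 20, 0, -0.5],
    [18, -38, 0, 0, -0.5],
    [18, -38, 0, 0, -0.5],
    [18, -38, 0, 0, -0.5],
    [18, -38, 0, 0, -0.5],
    [18, -38, 0, 0, -0.5],
    [11, -22, 0, 0, -0.5],
    [0, 0, 0, 0, -0.5],
    [0, 0, 0, 0, -0.5]
  ]
}}

```text
t: 6.5
position: [0.5356, -0.2303, 0.19]
tool_rot: [-0.5, -0.5, 0.5, -0.499]
ft_force: [-0.4, 1.0, -0.6]
width: 0.298
```

Run:
```python
from h import *
import pickle
st=arm.sense();print(st['t'],st['position'],st['width'],st['ft_force'])
c=cam('wrist');save(c[0],'w3');pickle.dump(c,open('w3.pkl','wb'))
c=cam('scene');save(c[0],'c3',(200,170,350,310),5);pickle.dump(c,open('c3.pkl','wb'))
```

```text
6.5 [ 0.53563881 -0.23032635  0.18996498] 0.2983952325360402 [-0.37210229  1.01173496 -0.63048253]
```

View pics/w3.png

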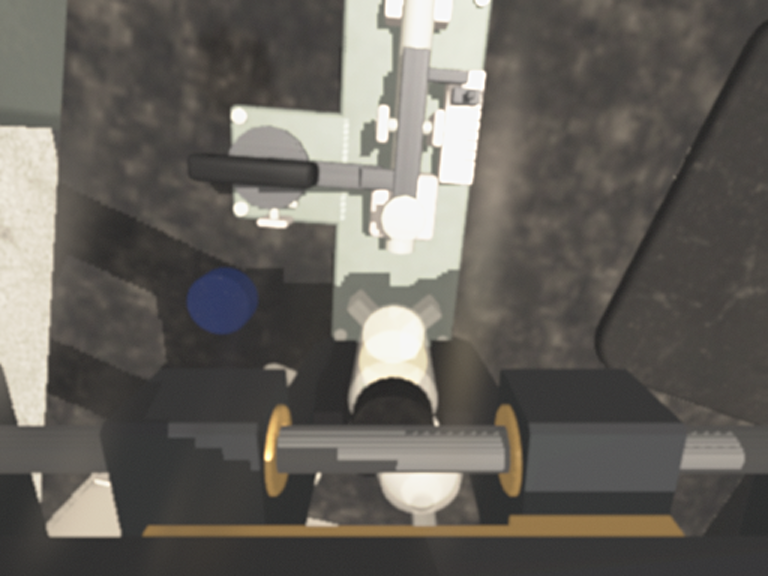

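View pics/c3.png

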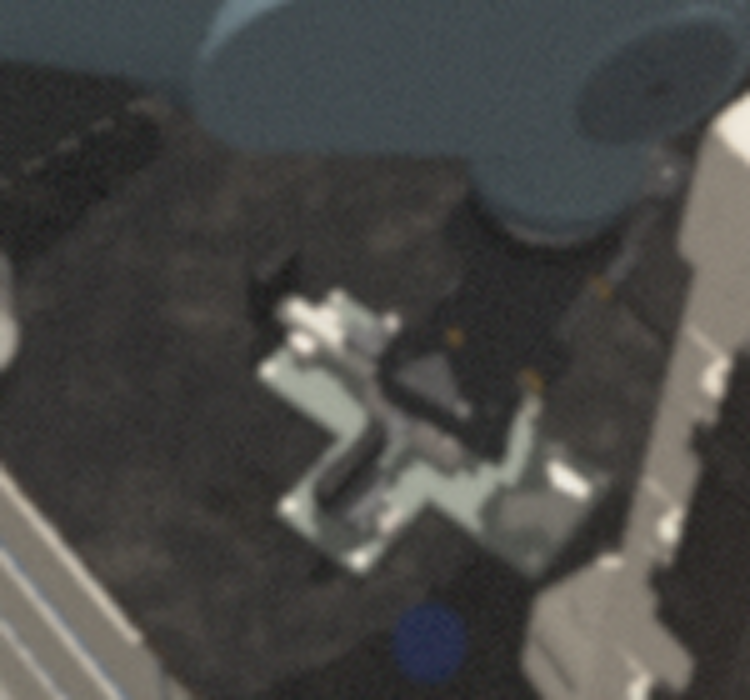

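Run:
```python
from h import *
import pickle
c=pickle.load(open('w3.pkl','rb'));save(c[0],'w3a',(115,0,335,230),3.4);save(c[0],'w3b',(200,150,330,260),6)
```

```text
(no output)
```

View pics/w3a.png

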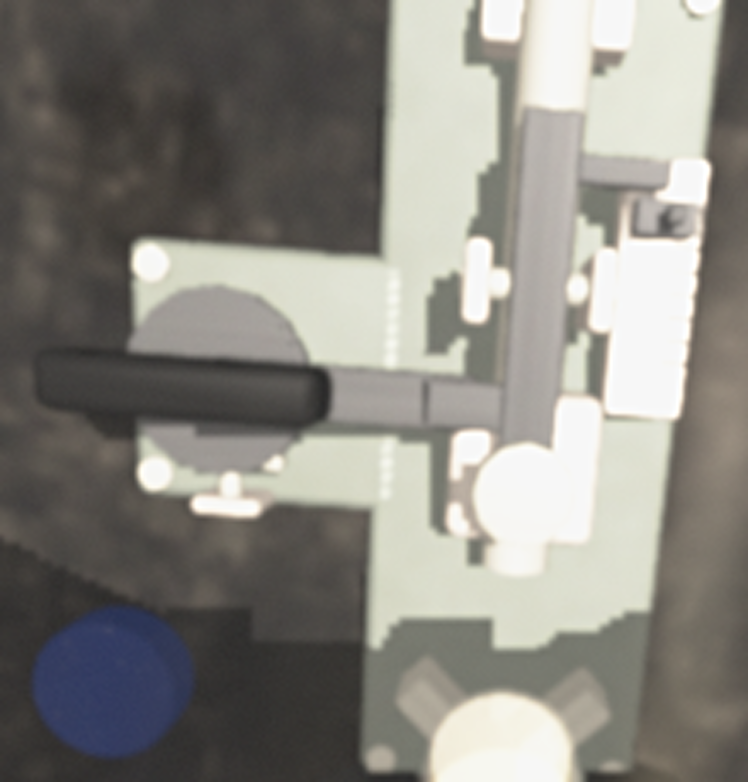

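View pics/w3b.png

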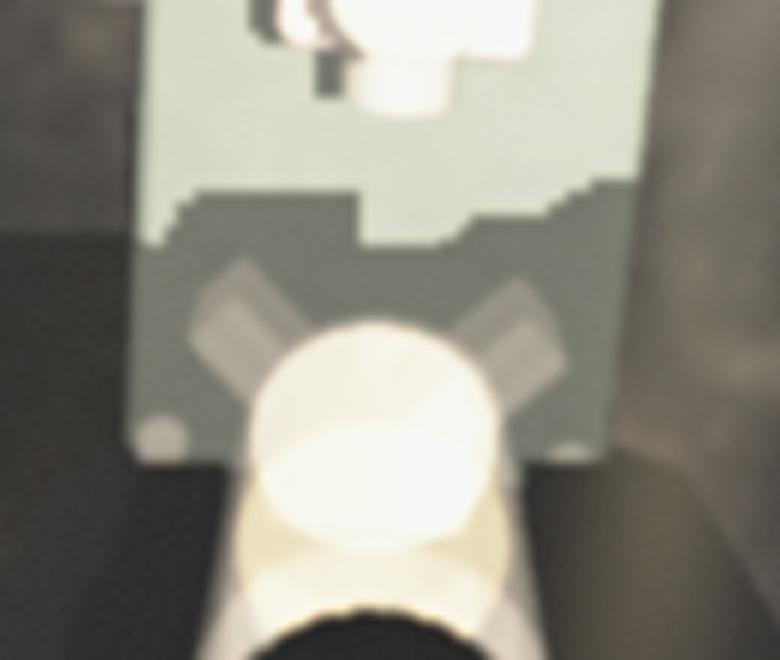

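```bash
cat > fit3.py <<'E'
import fit; from fit import *
c3=pickle.load(open('w3.pkl','rb'))
def px3(u,v): return np.array([115+u/3.4,v/3.4])
fit.obs[:]=[('pad',(32,0,60),(524,494)),('lever',(-43,0,53),(551,108)),('lock',(15,-70,68),(182,386)),('disc',(15,-70,36),(219,378)),
('c3','b-',(361,772)),('c4','b+',(633,772))]
O=np.array([px3(*o[2]) for o in fit.obs])
f=lambda p:(proj(c3,pts(p))-O).ravel()
p=least_squares(f,np.load('tp.npy')).x
print(p,np.degrees(p[2]),f(p).reshape(-1,2).round(2).tolist())
np.save('tp3.npy',p)
def inv(W):
    d=np.array(W[:2])-p[:2]; cs,sn=np.cos(p[2]),np.sin(p[2]);return (np.array([cs*d[0]+sn*d[1],-sn*d[0]+cs*d[1]])*1000).round(1)
q=lambda u,v,z:atz(c3,200+u/6,150+v/6,z)
print('V walls inner upper corners z32',inv(q(190,330,.032)),inv(q(565,358,.032)),inv(q(245,395,.032)),inv(q(505,410,.032)))
print('striker face tip z~28+', inv(q(400,112,.028)))
print('vial bottom centre z.099',q(375,433,.099),inv(q(375,433,.099)), inv([.53564,-.23033]))
for n,P in [('seat80',(80,0,10)),('grip',(-98,0,56)),('lock',(15,-70,57)),('pad',(32,0,60)),('cocked',(-138,0,56)),('pointer',(-27,27,20))]: print(n,np.round(T(p,P),4))
E
python3 fit3.py
```

```text
[ 0.54402921 -0.15676835 -1.64200376 -0.08530213] -94.07988545025997 [[0.78, 0.29], [1.32, -1.67], [-2.32, 0.81], [-0.35, 1.1], [0.25, -2.52], [0.57, 2.62]]
V walls inner upper corners z32 [ 88.5 -27.4] [89.  25.8] [ 97.8 -19.2] [97.5 18. ]
striker face tip z~28+ [56. -0.]
vial bottom centre z.099 [ 0.53641696 -0.23037942  0.099     ] [74.  -2.4] [74.  -3.1]
seat80 [ 0.5383 -0.2366  0.01  ]
grip [ 0.551 -0.059  0.056]
lock [ 0.4731 -0.1668  0.057 ]
pad [ 0.5418 -0.1887  0.06  ]
cocked [ 0.5538 -0.0191  0.056 ]
pointer [ 0.5729 -0.1318  0.02  ]
```

```bash
sed -i "s/('c3','b-',(361,772)),('c4','b+',(633,772))/('c3','b-',(361,772))/" fit3.py; python3 fit3.py
```

```text
[ 0.54416315 -0.15690084 -1.64586147 -0.08268129] -94.30091572495404 [[0.79, 0.46], [1.78, -1.43], [-2.19, 0.59], [-0.24, 0.9], [-0.17, -0.01]]
V walls inner upper corners z32 [ 88.5 -27.2] [88.8 26. ] [ 97.7 -18.9] [97.3 18.2]
striker face tip z~28+ [55.9  0. ]
vial bottom centre z.099 [ 0.53641696 -0.23037942  0.099     ] [73.9 -2.2] [73.9 -3. ]
seat80 [ 0.5382 -0.2367  0.01  ]
grip [ 0.5515 -0.0592  0.056 ]
lock [ 0.4732 -0.1666  0.057 ]
pad [ 0.5418 -0.1888  0.06  ]
cocked [ 0.5545 -0.0193  0.056 ]
pointer [ 0.5731 -0.132   0.02  ]
```

>>> {"name": "send_rows", "arguments": {
  "targets": [
    [2, -5, -20, 0, -0.5],
    [0, 0, -30, 0, -0.5],
    [0, 0, -20, 0, -0.5],
    [0, 0, -8, 0, -0.5],
    [0, 0, -5, 0, -0.5],
    [0, 0, 0, 0, -0.5],
    [0, 0, -3, 0, -0.5],
    [0, 0, 0, 0, -0.5],
    [0, 0, 0, 0, -0.5]
  ]
}}

```text
t: 7.5
position: [0.5385, -0.2357, 0.1054]
tool_rot: [0.5, 0.499, -0.5, 0.5]
ft_force: [0.9, 0.8, -0.3]
width: 0.295
```

>>> {"name": "send_rows", "arguments": {
  "targets": [
    [0, 0, -2, 0, -0.5],
    [0, 0, 0, 0, -0.5],
    [0, 0, 0, 0, -0.5]
  ]
}}

```text
t: 7.8
position: [0.5381, -0.2355, 0.1027]
tool_rot: [-0.5, -0.5, 0.5, -0.5]
ft_force: [1.5, -0.4, 0.0]
width: 0.299
```

>>> {"name": "send_rows", "arguments": {
  "targets": [
    [0, 0, -1, 0, -0.5],
    [0, 0, 0, 0, -0.5],
    [0, 0, 0, 0, -0.5]
  ]
}}

```text
t: 8.1
position: [0.5381, -0.2355, 0.1017]
tool_rot: [-0.5, -0.5, 0.5, -0.5]
ft_force: [-0.2, 0.3, -0.3]
width: 0.298
```

Run:
```python
from h import *
import pickle
st=arm.sense();print(st['t'],st['position'],st['width'],st['ft_force'])
c=cam('wrist');save(c[0],'w4');pickle.dump(c,open('w4.pkl','wb'))
```

```text
8.1 [ 0.53811005 -0.23546411  0.10165756] 0.2983502104418986 [-0.17970041  0.30590723 -0.30330728]
```

View pics/w4.png

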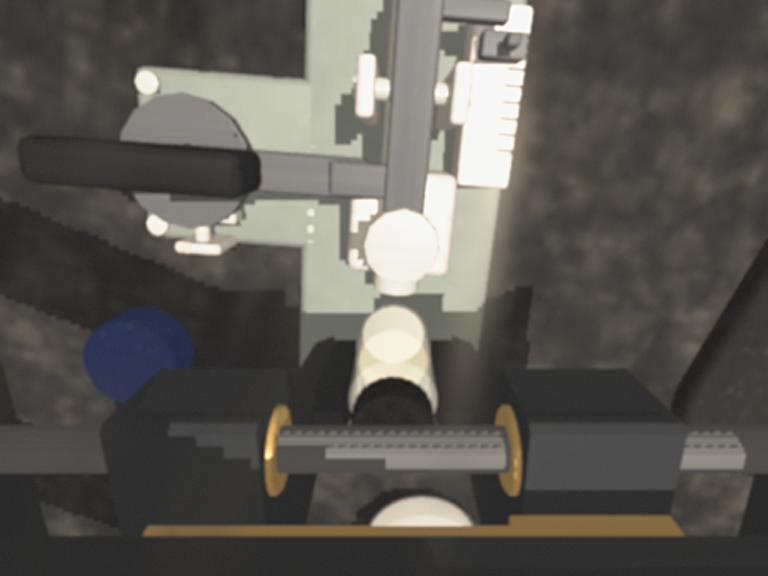

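>>> {"name": "send_rows", "arguments": {
  "targets": [
    [0, 0, -1, 0, -0.5],
    [0, 0, 0, 0, -0.5],
    [0, 0, 0, 0, -0.5]
  ]
}}

```text
t: 8.45
position: [0.5382, -0.2355, 0.1007]
tool_rot: [0.5, 0.5, -0.5, 0.5]
ft_force: [-0.3, -0.1, 0.3]
width: 0.301
```

>>> {"name": "send_rows", "arguments": {
  "targets": [
    [0, 0, 0, 0, 0.3],
    [0, 0, 0, 0, 0.3],
    [0, 0, 0, 0, 0.3],
    [0, 0, 0, 0, 0.3],
    [0, 0, 0, 0, 0.3],
    [0, 0, 10, 0, 0.3],
    [0, 0, 30, 0, 0.3],
    [0, 0, 50, 0, 0.3],
    [0, 10, 30, 0, 0.3],
    [0, 25, 0, 0, 0.3],
    [0, 0, 0, 0, 0.3]
  ]
}}

```text
t: 9.55
position: [0.5386, -0.1987, 0.2229]
tool_rot: [0.5, 0.499, -0.499, 0.501]
ft_force: [-0.4, 0.5, -1.6]
width: 0.647
```

Run:
```python
from h import *
import pickle
st=arm.sense();print(st['t'],st['position'],st['width'],st['ft_force'])
c=cam('wrist');save(c[0],'w5');pickle.dump(c,open('w5.pkl','wb'))
```

```text
9.55 [ 0.53862762 -0.19873293  0.22287475] 0.6468714478054959 [-0.35440604  0.47798243 -1.61095734]
```

View pics/w5.png

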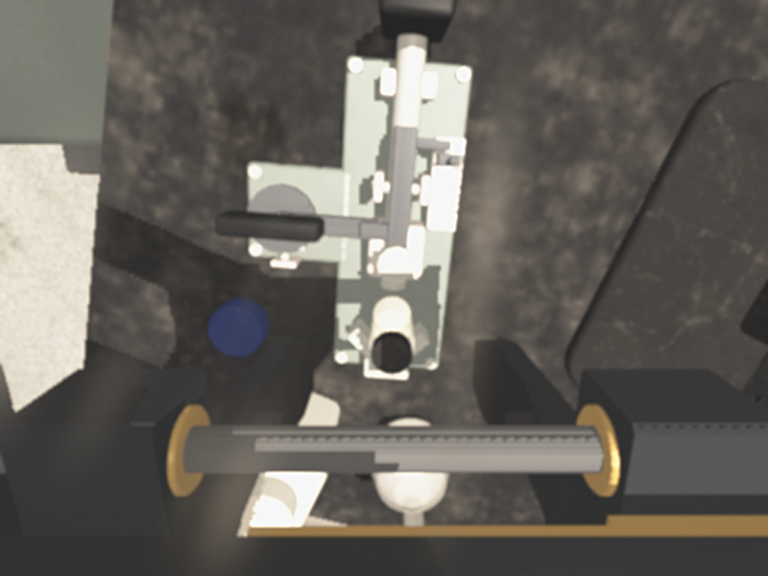

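```bash
cat > fit5.py <<'E'
import fit; from fit import *
c5=pickle.load(open('w5.pkl','rb'))
def p5(u,v): return np.array([u/1.5,v/1.5])
fit.obs[:]=[('lock',(15,-70,68),(269,226)),('disc',(15,-70,36),(283,218)),
('c1','a-',(347,57)),('c2','a+',(472,66)),('c3','b-',(333,362)),('c4','b+',(439,370)),('grip',(-98,0,72),(418,18)),('lever',(-43,0,53),(405,127))]
O=np.array([p5(*o[2]) for o in fit.obs])
f=lambda p:(proj(c5,pts(p))-O).ravel()
p=least_squares(f,np.load('tp3.npy'),loss='soft_l1').x
print(p,np.degrees(p[2]),f(p).reshape(-1,2).round(2).tolist())
np.save('tp5.npy',p)
def inv(W):
    d=np.array(W[:2])-p[:2]; cs,sn=np.cos(p[2]),np.sin(p[2]);return (np.array([cs*d[0]+sn*d[1],-sn*d[0]+cs*d[1]])*1000).round(1)
print('vial top', inv(atz(c5,391/1.5,351/1.5,.078)))
for n,P in [('lock',(15,-70,57)),('pad',(32,0,60)),('grip',(-98,0,56)),('cocked',(-138,0,56))]: print(n,np.round(T(p,P),4))
E
python3 fit5.py
python3 - <<'E'
from h import *
import pickle
c=pickle.load(open('w5.pkl','rb'));save(c[0],'w5a',(140,100,310,260),4.6)
E
```

```text
[ 0.5439114  -0.15773843 -1.64519976 -0.08195477] -94.26300255942405 [[-1.43, 2.99], [-1.31, 2.01], [-0.52, -1.08], [1.09, -0.02], [0.3, 1.16], [-0.35, 0.48], [0.47, -14.28], [1.39, -0.28]]
vial top [74.9  0.2]
lock [ 0.473  -0.1675  0.057 ]
pad [ 0.5415 -0.1896  0.06  ]
grip [ 0.5512 -0.06    0.056 ]
cocked [ 0.5542 -0.0201  0.056 ]
```

View pics/w5a.png

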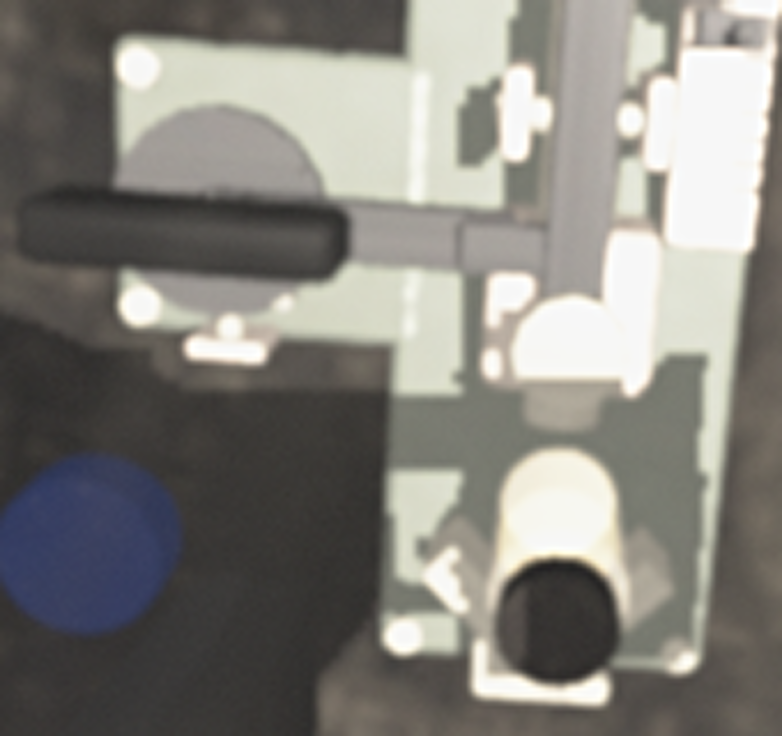

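Run:
```python
from h import *
import pickle
c=pickle.load(open('w5.pkl','rb'));q=lambda u,v,z:atz(c,140+u/4.6,100+v/4.6,z).round(4)
print('bar', q(183,236,.068),'ends',q(18,228,.068),q(348,242,.068),'disc',q(220,208,.036), 'disc horiz',q(116,170,.036),q(326,190,.036))
print('bar edges', q(183,198,.06),q(183,270,.068))
c=pickle.load(open('w3.pkl','rb'));q=lambda u,v,z:atz(c,115+u/3.4,v/3.4,z).round(4)
print('bar',q(182,386,.068),q(182,358,.06),q(182,416,.068),'disc',q(219,378,.036))
```

```text
bar [ 0.4746 -0.1656  0.068 ] ends [ 0.4464 -0.1642  0.068 ] [ 0.5029 -0.1667  0.068 ] disc [ 0.4735 -0.1656  0.036 ] disc horiz [ 0.454  -0.1583  0.036 ] [ 0.4943 -0.1621  0.036 ]
bar edges [ 0.473  -0.1602  0.06  ] [ 0.4742 -0.1715  0.068 ]
bar [ 0.4747 -0.1662  0.068 ] [ 0.4728 -0.1612  0.06  ] [ 0.4742 -0.1719  0.068 ] disc [ 0.4735 -0.1659  0.036 ]
```

>>> {"name": "send_rows", "arguments": {
  "targets": [
    [-6, 3, -4, -8.5, 0.3],
    [-6, 3, -4, -8.5, 0.3],
    [-6, 3, -4, -8.5, 0.3],
    [-6, 3, -4, -8.5, 0.3],
    [-6, 3, -4, -8.5, 0.3],
    [-6, 3, -4, -8.5, 0.3],
    [-6, 3, -4, -8.5, 0.3],
    [-6, 3, -4, -8.5, 0.3],
    [-6, 3, -4, -8.5, 0.3],
    [-6, 4, -4, -8.5, 0.3],
    [-4, 4, -4, -8.5, 0.3],
    [0, 0, 0, 0, 0.3]
  ]
}}

```text
t: 10.8
position: [0.4731, -0.1654, 0.1756]
tool_rot: [-0.706, 0.022, 0.708, 0.023]
ft_force: [-1.2, -1.1, 0.4]
width: 0.65
```

>>> {"name": "send_rows", "arguments": {
  "targets": [
    [0, 0, -20, 0, 0],
    [0, 0, 0, 0, 0],
    [0, 0, 0, 0, 0]
  ]
}}

```text
t: 11.1
position: [0.474, -0.1657, 0.1566]
tool_rot: [-0.706, 0.021, 0.707, 0.021]
ft_force: [0.7, -0.3, 0.1]
width: 0.499
```

Run:
```python
from h import *
import pickle
st=arm.sense();print(st['t'],st['position'],st['width'],st['ft_force'],R.from_quat(st['tool_rot']).as_matrix()[:,1].round(3))
c=cam('wrist');save(c[0],'w6');pickle.dump(c,open('w6.pkl','wb'))
```

```text
11.1 [ 0.47399864 -0.16573297  0.15656339] 0.4992018190293202 [ 0.66503481 -0.29871223  0.12557719] [-0.06  -0.998 -0.001]
```

View pics/w6.png

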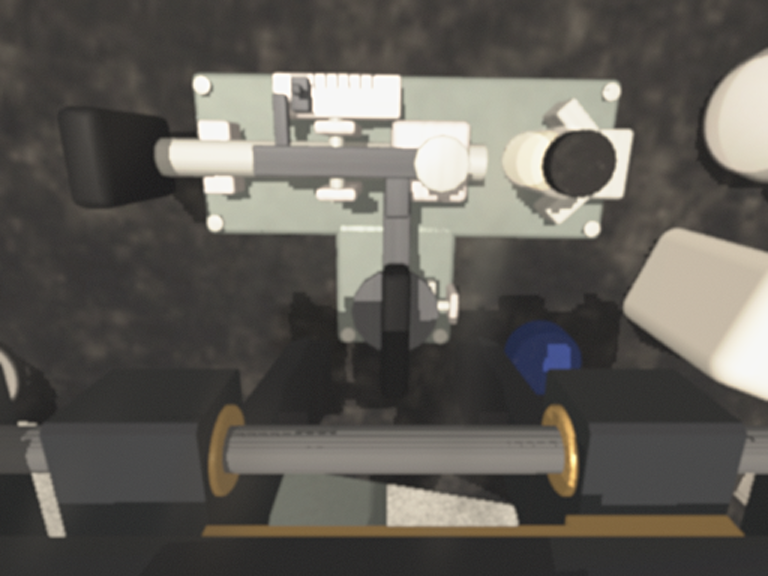

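>>> {"name": "send_rows", "arguments": {
  "targets": [
    [0, 0, -25, 0, 0],
    [0, 0, -20, 0, 0],
    [0, 0, -6, 0, 0],
    [0, 0, 0, 0, -1],
    [0, 0, 0, 0, -1],
    [0, 0, 0, 0, -1],
    [0, 0, 0, 0, -1],
    [0, 0, 0, 0, -1],
    [0, 0, 0, 0, -1]
  ],
  "grip_force": 15
}}

```text
t: 12.05
position: [0.4747, -0.1664, 0.1066]
tool_rot: [0.707, -0.022, -0.706, -0.021]
ft_force: [-1.6, -4.1, 3.0]
width: 0.134
```

>>> {"name": "send_rows", "arguments": {
  "targets": [
    [0, 0, 0, 0, -1],
    [0, 0, 0, 0, -1]
  ]
}}

```text
t: 12.25
position: [0.4747, -0.1664, 0.1066]
tool_rot: [0.707, -0.022, -0.706, -0.021]
ft_force: [-1.7, -4.6, 6.9]
width: 0.137
```

>>> {"name": "send_rows", "arguments": {
  "targets": [
    [0, 0, 0, 8.4, -1],
    [0, 0, 0, 8.4, -1],
    [0, 0, 0, 8.4, -1],
    [0, 0, 0, 8.4, -1],
    [0, 0, 0, 8.4, -1],
    [0, 0, 0, 8.4, -1],
    [0, 0, 0, 8.4, -1],
    [0, 0, 0, 8.4, -1],
    [0, 0, 0, 8.4, -1],
    [0, 0, 0, 0, -1],
    [0, 0, 0, 0, -1]
  ]
}}

```text
t: 13.35
position: [0.4732, -0.1639, 0.1064]
tool_rot: [-0.572, -0.417, 0.572, -0.414]
ft_force: [-7.6, 5.3, 17.3]
width: 0.135
```

Run:
```python
from h import *
st=arm.sense();r=R.from_quat(st['tool_rot']).as_matrix()[:,1];print(st['t'],st['position'],st['width'],st['ft_force'],st['torque'],np.degrees(np.arctan2(r[1],r[0])),st['qpos'].round(2))
```

```text
13.35 [ 0.47323531 -0.16393737  0.10641311] 0.13477953199974843 [-7.63227741  5.31374847 17.26978821] [ 0.79955505  1.28929873 -0.24684481] -17.946214631219473 [-0.57  0.3   1.92  0.    0.93 -0.26]
```

>>> {"name": "send_rows", "arguments": {
  "targets": [
    [0, 0, 0, 0, -0.2],
    [0, 0, 0, 0, -0.2],
    [0, 0, 0, 0, -0.2],
    [0, 0, 20, 0, -0.2],
    [0, 0, 40, 0, -0.2],
    [10, 20, 30, 0, -0.2],
    [20, 30, 0, 0, -0.2],
    [20, 30, 0, 0, -0.2],
    [0, 0, 0, 0, -0.2]
  ]
}}

```text
t: 14.25
position: [0.5256, -0.0827, 0.196]
tool_rot: [0.572, 0.417, -0.571, 0.417]
ft_force: [-0.3, 0.8, -1.0]
width: 0.401
```

Run:
```python
from h import *
import pickle
st=arm.sense();r=R.from_quat(st['tool_rot']).as_matrix()[:,1];print(st['t'],st['position'],st['width'],st['ft_force'],np.degrees(np.arctan2(r[1],r[0])))
c=cam('wrist');save(c[0],'w7');pickle.dump(c,open('w7.pkl','wb'))
c=cam('scene');save(c[0],'c7',(200,170,350,310),5)
```

```text
14.25 [ 0.52561285 -0.0827068   0.19598013] 0.4007327569931949 [-0.32187342  0.78100754 -0.99576143] -17.75402255228619
```

View pics/w7.png

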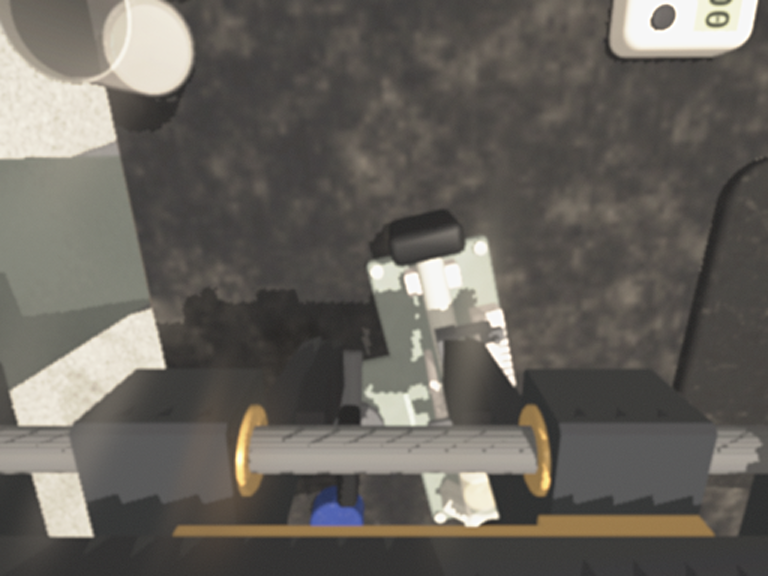

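View pics/c7.png

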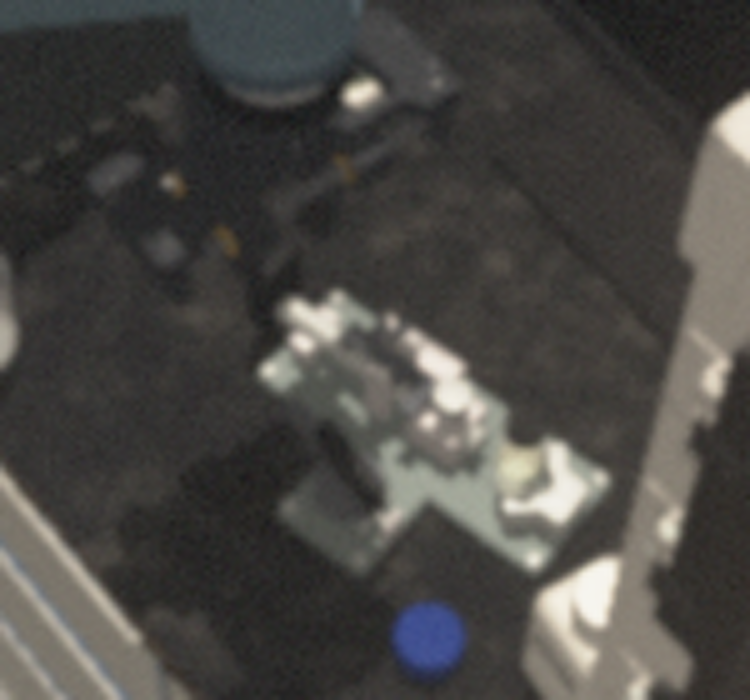

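Run:
```python
from h import *
import pickle
c=pickle.load(open('w7.pkl','rb'));save(c[0],'w7a',(235,130,345,230),6)
p=np.load('tp5.npy')
from fit import T
for z in (72,40): print(proj(c,[T(p,(x,y,z)) for x,y in [(-106,-18),(-106,18),(-90,18),(-90,-18)]]).round(1).tolist(), (proj(c,[T(p,(-98,0,72))])[0]-[235,130])*6)
```

```text
[[258.0, 159.6], [308.9, 147.5], [313.3, 169.6], [263.3, 181.2]] [304.62362608 207.59988949]
[[258.4, 151.8], [302.8, 141.2], [306.7, 160.6], [263.1, 170.9]] [304.62362608 207.59988949]
```

View pics/w7a.png

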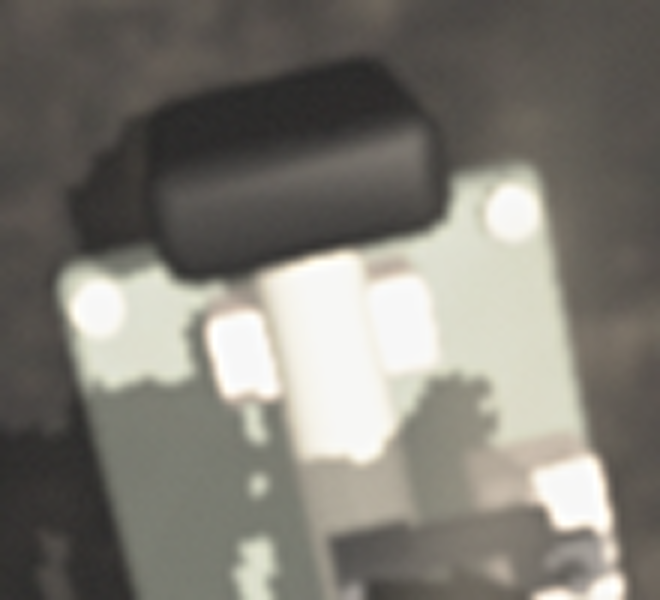

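>>> {"name": "send_rows", "arguments": {
  "targets": [
    [3, 3, 0, -8.5, -0.1],
    [3, 3, 0, -8.5, -0.1],
    [3, 3, 0, -8.5, -0.1],
    [3, 3, 0, -8.5, -0.1],
    [3, 3, 0, -8.5, -0.1],
    [3, 3, 0, -8.5, -0.1],
    [3, 2, 0, -8.5, -0.1],
    [3, 2, 0, -8.5, -0.1],
    [2, 1, -10, -8.5, -0.1],
    [0, 0, -16, 0, -0.1],
    [0, 0, 0, 0, -0.1],
    [0, 0, 0, 0, -0.1]
  ],
  "grip_force": 30
}}

```text
t: 15.55
position: [0.5495, -0.0633, 0.1693]
tool_rot: [-0.706, 0.028, 0.707, 0.028]
ft_force: [0.5, 0.7, 0.5]
width: 0.45
```

Run:
```python
from h import *
import pickle
st=arm.sense();r=R.from_quat(st['tool_rot']).as_matrix()[:,1];print(st['t'],st['position'],st['width'],st['ft_force'],np.degrees(np.arctan2(r[1],r[0])))
c=cam('wrist');save(c[0],'w8');pickle.dump(c,open('w8.pkl','wb'))
```

```text
15.55 [ 0.54945501 -0.06327279  0.16930743] 0.4500590058585047 [0.45150051 0.71304168 0.47597094] -94.48416727585195
```

View pics/w8.png

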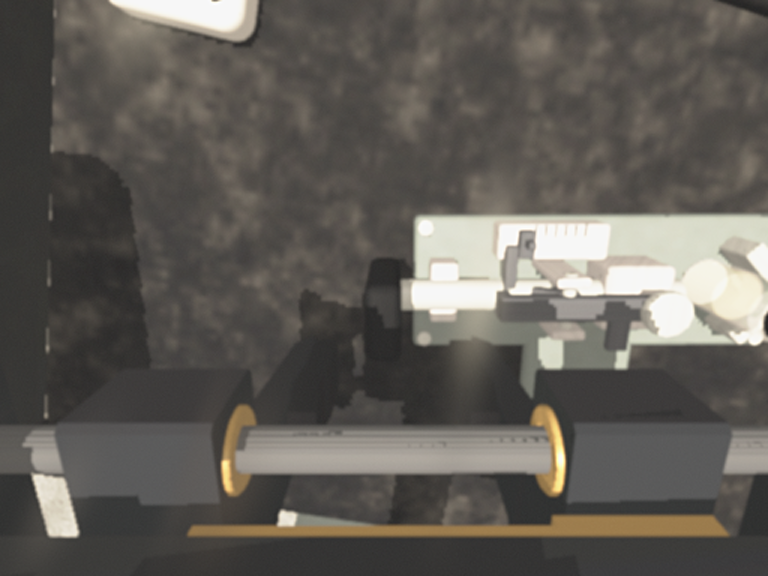

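>>> {"name": "send_rows", "arguments": {
  "targets": [
    [2, 3, -20, 0, -0.1],
    [0, 0, -25, 0, -0.1],
    [0, 0, -17, 0, -0.1],
    [0, 0, 0, 0, -0.1],
    [0, 0, 0, 0, -1],
    [0, 0, 0, 0, -1],
    [0, 0, 0, 0, -1],
    [0, 0, 0, 0, -1],
    [0, 0, 0, 0, -1],
    [0, 0, 0, 0, -1]
  ]
}}

```text
t: 16.6
position: [0.553, -0.0597, 0.109]
tool_rot: [0.707, -0.028, -0.706, -0.027]
ft_force: [-0.7, -0.0, 6.0]
width: 0.176
```

>>> {"name": "send_rows", "arguments": {
  "targets": [
    [0.7, 9, 0, 0, -1],
    [0.7, 9, 0, 0, -1],
    [0.7, 9, 0, 0, -1],
    [0.7, 9, 0, 0, -1],
    [0.5, 7, 0, 0, -1],
    [0.2, 2, 0, 0, -1],
    [0, 0, 0, 0, -1],
    [0, 0, 0, 0, -1]
  ]
}}

```text
t: 17.4
position: [0.5563, -0.0169, 0.1089]
tool_rot: [0.707, -0.029, -0.706, -0.026]
ft_force: [-4.0, -10.8, 6.8]
width: 0.18
```

>>> {"name": "send_rows", "arguments": {
  "targets": [
    [0.2, 3, 0, 0, -1],
    [0, 0, 0, 0, -1],
    [0, 0, 0, 0, -1]
  ]
}}

```text
t: 17.7
position: [0.5565, -0.0141, 0.109]
tool_rot: [0.707, -0.029, -0.706, -0.026]
ft_force: [-3.7, -11.5, 6.6]
width: 0.175
```

>>> {"name": "send_rows", "arguments": {
  "targets": [
    [-0.1, -1.5, 0, 0, -1],
    [-0.1, -1.5, 0, 0, -1],
    [-0.1, -1.5, 0, 0, -1],
    [0, 0, 0, 0, -1],
    [0, 0, 0, 0, -1]
  ]
}}

```text
t: 18.2
position: [0.5561, -0.0187, 0.109]
tool_rot: [0.707, -0.029, -0.706, -0.026]
ft_force: [-3.7, -12.3, 5.5]
width: 0.176
```

Run:
```python
from h import *
st=arm.sense();print(st['t'],st['position'],st['width'],st['ft_force'])
c=cam('wrist');save(c[0],'w9');
```

```text
18.2 [ 0.55613021 -0.0187498   0.10895894] 0.1756239032644249 [ -3.65397627 -12.30743365   5.53839988]
```

View pics/w9.png

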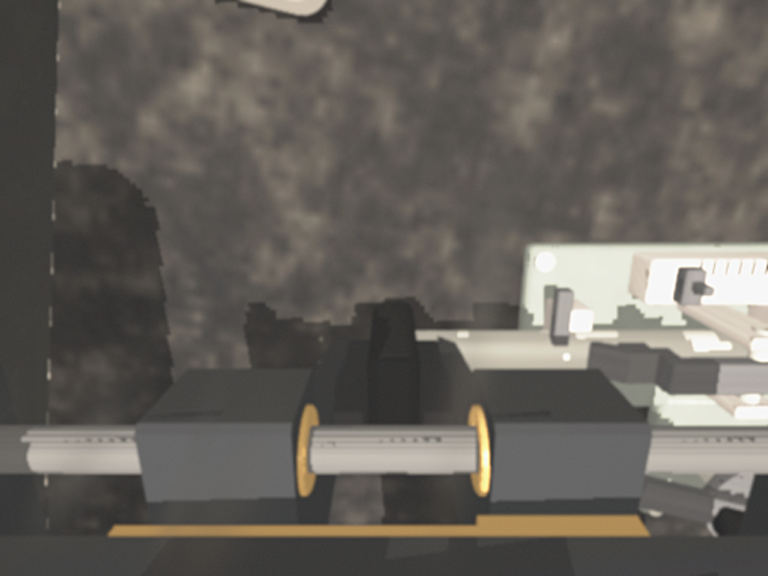

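>>> {"name": "send_rows", "arguments": {
  "targets": [
    [0.1, 3, 0, 0, -1],
    [0.2, 3, 0, 0, -1],
    [0.1, 2, 0, 0, -1],
    [0, 0, 0, 0, -1],
    [0, 0, 0, 0, -1]
  ]
}}

```text
t: 18.75
position: [0.5567, -0.0109, 0.109]
tool_rot: [0.707, -0.029, -0.706, -0.026]
ft_force: [-2.4, -12.6, 5.1]
width: 0.18
```

>>> {"name": "send_rows", "arguments": {
  "targets": [
    [0.1, 1.5, 0, 0, -1],
    [0, 0, 0, 0, -1]
  ]
}}

```text
t: 18.95
position: [0.5568, -0.0096, 0.109]
tool_rot: [0.707, -0.029, -0.706, -0.026]
ft_force: [-3.5, -13.8, 5.1]
width: 0.181
```

>>> {"name": "send_rows", "arguments": {
  "targets": [
    [0.0, 1, 0, 0, -1],
    [0, 0, 0, 0, -1]
  ]
}}

```text
t: 19.15
position: [0.5568, -0.0088, 0.109]
tool_rot: [0.707, -0.029, -0.706, -0.025]
ft_force: [-2.8, -15.9, 5.2]
width: 0.177
```

>>> {"name": "send_rows", "arguments": {
  "targets": [
    [-0.2, -2.5, 0, 0, -1],
    [-0.2, -2.5, 0, 0, -1],
    [-0.1, -2.5, 0, 0, -1],
    [0, 0, 0, 0, -1],
    [0, 0, 0, 0, -1]
  ]
}}

```text
t: 19.65
position: [0.5563, -0.0161, 0.109]
tool_rot: [0.707, -0.029, -0.706, -0.026]
ft_force: [-2.1, -14.2, 5.5]
width: 0.18
```

>>> {"name": "send_rows", "arguments": {
  "targets": [
    [-0.1, -1.5, 0, 0, -1],
    [-0.1, -1, 0, 0, -1],
    [0, 0, 0, 0, -1],
    [0, 0, 0, 0, -1]
  ]
}}

```text
t: 20.05
position: [0.5561, -0.0182, 0.109]
tool_rot: [0.707, -0.029, -0.706, -0.026]
ft_force: [-2.5, -12.2, 5.3]
width: 0.177
```

>>> {"name": "send_rows", "arguments": {
  "targets": [
    [-0.1, -1.5, 0, 0, -1],
    [0, 0, 0, 0, -1],
    [0, 0, 0, 0, -1]
  ]
}}

```text
t: 20.35
position: [0.5561, -0.0191, 0.109]
tool_rot: [0.707, -0.029, -0.706, -0.026]
ft_force: [-2.3, -9.8, 6.1]
width: 0.176
```

>>> {"name": "send_rows", "arguments": {
  "targets": [
    [-0.1, -1.5, 0, 0, -1],
    [0, 0, 0, 0, -1],
    [0, 0, 0, 0, -1]
  ]
}}

```text
t: 20.65
position: [0.556, -0.0193, 0.109]
tool_rot: [0.707, -0.028, -0.706, -0.027]
ft_force: [-0.9, -3.2, 6.1]
width: 0.181
```

>>> {"name": "send_rows", "arguments": {
  "targets": [
    [0, -1, 0, 0, -1],
    [0, 0, 0, 0, -1],
    [0, 0, 0, 0, -1]
  ]
}}

```text
t: 20.95
position: [0.556, -0.0195, 0.109]
tool_rot: [0.707, -0.027, -0.706, -0.027]
ft_force: [-1.0, 0.7, 7.0]
width: 0.179
```

>>> {"name": "send_rows", "arguments": {
  "targets": [
    [0, 0, 0, 0, -0.1],
    [0, 0, 0, 0, -0.1],
    [0, 0, 0, 0, -0.1],
    [0, 0, 0, 0, -0.1],
    [0, 0, 15, 0, -0.1],
    [0, 0, 40, 0, -0.1],
    [0, 0, 40, 0, -0.1],
    [0, -20, 10, 0, -0.1],
    [0, -30, 0, 0, -0.1],
    [0, 0, 0, 0, -0.1]
  ]
}}

```text
t: 21.95
position: [0.5559, -0.0722, 0.2149]
tool_rot: [0.708, -0.029, -0.705, -0.028]
ft_force: [0.3, 1.5, 0.1]
width: 0.456
```

Run:
```python
from h import *
import pickle
st=arm.sense();print(st['t'],st['position'],st['width'],st['ft_force'],st['qpos'].round(2))
c=cam('wrist');save(c[0],'w10');pickle.dump(c,open('w10.pkl','wb'))
```

```text
21.95 [ 0.55587451 -0.07220271  0.21493546] 0.455745265467492 [0.26401307 1.48879003 0.05962088] [-0.34  0.24  1.72 -0.    1.17  1.31]
```

View pics/w10.png

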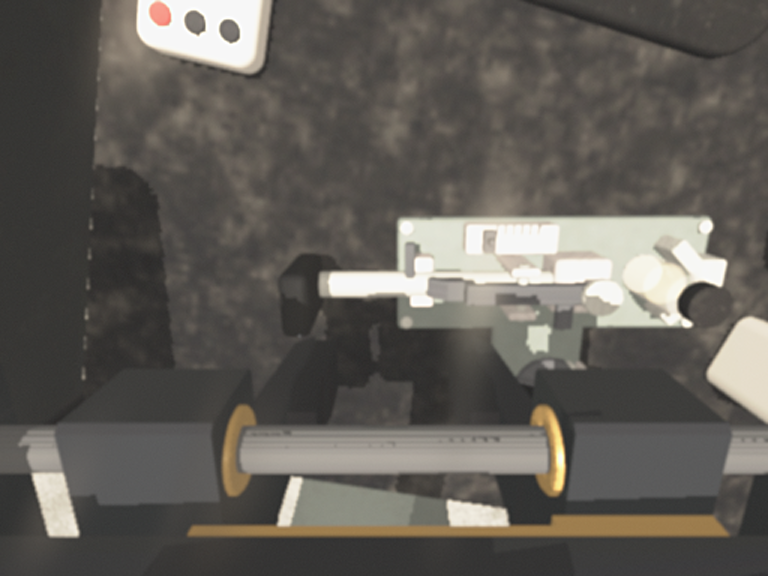

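>>> {"name": "send_rows", "arguments": {
  "targets": [
    [-1, -11, -4, 8.2, -1],
    [-1, -11, -4, 8.2, -1],
    [-1, -11, -4, 8.2, -1],
    [-1, -11, -4, 8.2, -1],
    [-1, -11, -4, 8.2, -1],
    [-1, -11, -4, 8.2, -1],
    [-1, -11, -4, 8.2, -1],
    [-2, -10, -4, 8.2, -1],
    [-2, -10, -4, 8.2, -1],
    [-2, -10, -4, 8.2, -1],
    [-1, -10, -4, 8.2, -1],
    [0, 0, 0, 0, -1]
  ],
  "grip_force": 20
}}

```text
t: 23.2
position: [0.5408, -0.1864, 0.1683]
tool_rot: [-0.518, -0.482, 0.518, -0.481]
ft_force: [0.9, -0.7, -0.5]
width: 0.005
```

Run:
```python
from h import *
import pickle
st=arm.sense();r=R.from_quat(st['tool_rot']).as_matrix()[:,1];print(st['t'],st['position'],st['width'],st['ft_force'],np.degrees(np.arctan2(r[1],r[0])))
c=cam('wrist');save(c[0],'w11');pickle.dump(c,open('w11.pkl','wb'))
q=proj(c,[[*st['position'][:2],.107],[.5415,-.189,.06]]);print(q*1.5)
```

```text
23.2 [ 0.54076465 -0.18640021  0.16828948] 0.004561395589041486 [ 0.87283367 -0.72734015 -0.47182672] -4.208147120435175
[[391.57221659 366.43634563]
 [393.92581676 323.22532401]]
```

View pics/w11.png

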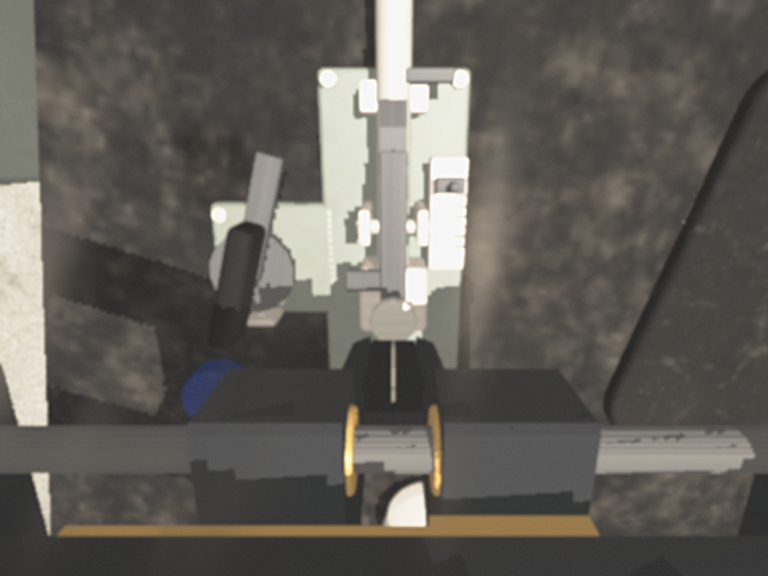

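>>> {"name": "send_rows", "arguments": {
  "targets": [
    [1, -2, -20, 0, -1],
    [0, 0, -20, 0, -1],
    [0, 0, 0, 0, -1],
    [0, 0, 0, 0, -1]
  ]
}}

```text
t: 23.65
position: [0.5422, -0.1877, 0.1289]
tool_rot: [-0.518, -0.481, 0.519, -0.48]
ft_force: [-0.3, -0.3, 0.8]
width: 0.0
```

>>> {"name": "send_rows", "arguments": {
  "targets": [
    [0, 0, -5, 0, -1],
    [0, 0, -4, 0, -1],
    [0, 0, -3, 0, -1],
    [0, 0, 0, 0, -1]
  ]
}}

```text
t: 24.05
position: [0.543, -0.1892, 0.1179]
tool_rot: [0.519, 0.48, -0.518, 0.482]
ft_force: [0.5, -2.6, 4.1]
width: 0.005
```

>>> {"name": "send_rows", "arguments": {
  "targets": [
    [0, 0, -2, 0, -1],
    [0, 0, 0, 0, -1]
  ]
}}

```text
t: 24.25
position: [0.5432, -0.1894, 0.1165]
tool_rot: [0.518, 0.48, -0.518, 0.482]
ft_force: [-2.3, -2.4, 9.9]
width: 0.005
```

Run:
```python
from h import *
import pickle
st=arm.sense();print(st['t'],st['position'],st['ft_force'])
c=cam('wrist');save(c[0],'w12')
```

```text
24.25 [ 0.54315308 -0.18943463  0.11652746] [-2.30578506 -2.44586956  9.91937277]
```

View pics/w12.png

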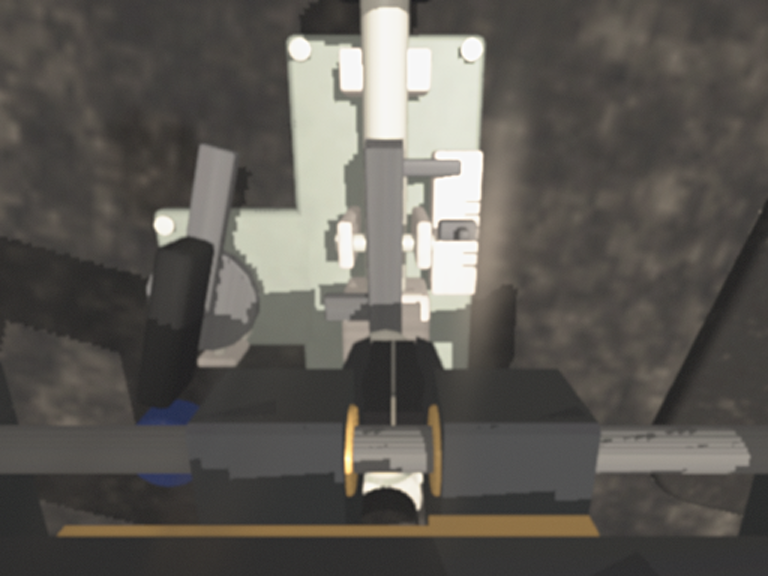

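>>> {"name": "send_rows", "arguments": {
  "targets": [
    [0, 0, 15, 0, -1],
    [0, 0, 40, 0, -1],
    [-18, 6, 0, -5, -0.1],
    [-25, 8, 0, -5, -0.1],
    [-24, 8, 0, -5.3, -0.1],
    [0, 0, 0, 0, -0.1],
    [0, 0, 0, 0, -0.1],
    [0, 0, 0, 0, -0.1]
  ],
  "grip_force": 15
}}

```text
t: 25.1
position: [0.4762, -0.1669, 0.1703]
tool_rot: [0.578, 0.408, -0.577, 0.409]
ft_force: [0.2, -0.4, -0.3]
width: 0.449
```

Run:
```python
from h import *
import pickle
st=arm.sense();r=R.from_quat(st['tool_rot']).as_matrix()[:,1];print(st['t'],st['position'],st['width'],st['ft_force'],np.degrees(np.arctan2(r[1],r[0])))
c=cam('wrist');save(c[0],'w13')
c=cam('scene');save(c[0],'c13',(200,170,350,310),5)
```

```text
25.1 [ 0.47615171 -0.16689721  0.17031419] 0.44936079144485697 [ 0.19434455 -0.35426142 -0.29123137] -19.475858039185194
```

View pics/w13.png

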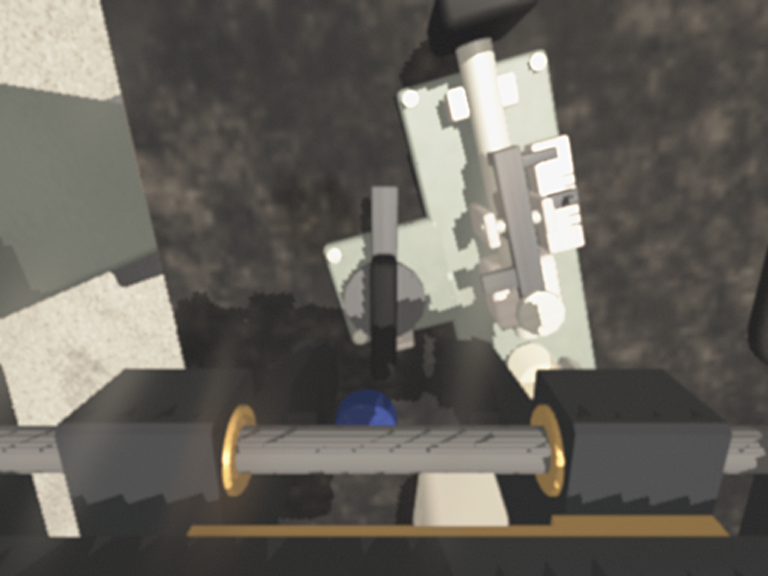

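View pics/c13.png

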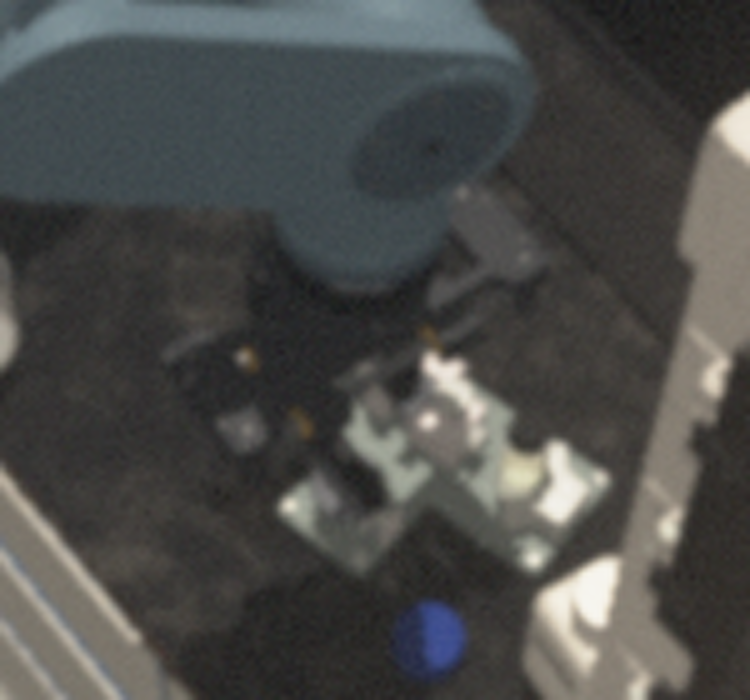

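>>> {"name": "send_rows", "arguments": {
  "targets": [
    [-2.5, 1, -20, 0, -0.1],
    [0, 0, -25, 0, -0.1],
    [0, 0, -18, 0, -0.1],
    [0, 0, 0, 0, -0.1],
    [0, 0, 0, 0, -1],
    [0, 0, 0, 0, -1],
    [0, 0, 0, 0, -1],
    [0, 0, 0, 0, -1],
    [0, 0, 0, 0, -1],
    [0, 0, 0, 0, -1]
  ]
}}

```text
t: 26.2
position: [0.4724, -0.1655, 0.1075]
tool_rot: [-0.577, -0.408, 0.578, -0.408]
ft_force: [-3.8, 0.8, 4.6]
width: 0.132
```

>>> {"name": "send_rows", "arguments": {
  "targets": [
    [0, 0, 0, -8.4, -1],
    [0, 0, 0, -8.4, -1],
    [0, 0, 0, -8.4, -1],
    [0, 0, 0, -8.4, -1],
    [0, 0, 0, -8.4, -1],
    [0, 0, 0, -8.4, -1],
    [0, 0, 0, -8.4, -1],
    [0, 0, 0, -8.4, -1],
    [0, 0, 0, -8.4, -1],
    [0, 0, 0, 0, -1],
    [0, 0, 0, 0, -1]
  ]
}}

```text
t: 27.3
position: [0.473, -0.1663, 0.1075]
tool_rot: [0.707, -0.031, -0.706, -0.03]
ft_force: [-3.3, -4.3, 4.6]
width: 0.134
```

Run:
```python
from h import *
st=arm.sense();r=R.from_quat(st['tool_rot']).as_matrix()[:,1];print(st['t'],st['position'],st['width'],st['ft_force'],st['torque'],np.degrees(np.arctan2(r[1],r[0])))
```

```text
27.3 [ 0.47295039 -0.16625133  0.10751588] 0.13407291886644684 [-3.28312375 -4.27768842  4.58533323] [-0.60807003  0.6064388   0.14944084] -94.89621855753006
```

>>> {"name": "send_rows", "arguments": {
  "targets": [
    [0, 0, 0, -2, -1],
    [0, 0, 0, 0, -1],
    [0, 0, 0, 0, -1],
    [0, 0, 0, 0, -0.1],
    [0, 0, 0, 0, -0.1],
    [0, 0, 0, 0, -0.1],
    [0, 0, 0, 0, -0.1],
    [0, 0, 15, 0, -0.1],
    [0, 0, 40, 0, -0.1],
    [0, 0, 50, 0, -0.1],
    [0, 0, 30, 0, -0.1],
    [0, 0, 0, 0, -0.1]
  ]
}}

```text
t: 28.5
position: [0.4749, -0.1667, 0.2467]
tool_rot: [0.709, -0.045, -0.703, -0.042]
ft_force: [0.7, -0.5, -0.0]
width: 0.447
```

Run:
```python
from h import *
import pickle
st=arm.sense();r=R.from_quat(st['tool_rot']).as_matrix()[:,1];print(st['t'],st['position'],st['width'],st['ft_force'],np.degrees(np.arctan2(r[1],r[0])))
c=cam('wrist');save(c[0],'w14');pickle.dump(c,open('w14.pkl','wb'))
```

```text
28.5 [ 0.47494854 -0.16666224  0.24673994] 0.44668917232959354 [ 0.71412534 -0.45210216 -0.03742406] -97.10901207108266
```

View pics/w14.png

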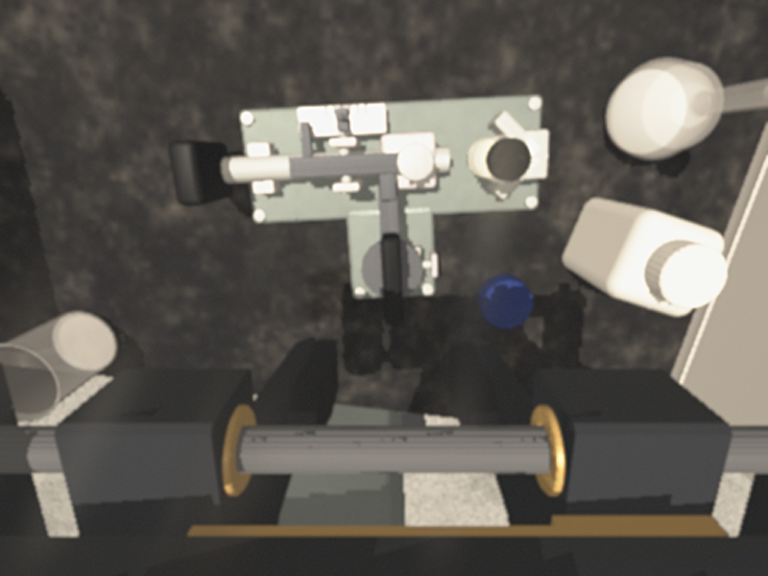

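Run:
```python
from h import *
import pickle
from fit import T
c=pickle.load(open('w14.pkl','rb'));p=np.load('tp5.npy');p[0]+=.001;p[1]+=.0015
im=np.ascontiguousarray(c[0])
im=cv2.resize(im[100:260,100:400],None,fx=2.6,fy=2.6,interpolation=cv2.INTER_CUBIC)
for a,col in [(0,(0,255,0)),(.1,(255,0,0))]:
    for z,r in [(68,[(-6,-28),(6,-28),(6,28),(-6,28)]),(46,[(-6,28),(6,28),(6,58),(-6,58)])]:
        q=[T(p,(15+np.cos(a)*x-np.sin(a)*y,-70+np.sin(a)*x+np.cos(a)*y,z)) for x,y in r]
        cv2.polylines(im,[np.int32((proj(c,q)-[100,100])*2.6)],True,col,1)
cv2.imwrite('pics/w14o.png',im[:,:,::-1])
# vial top in tester
w=atz(c,509/1.5,159/1.5,.078);d=w[:2]-p[:2];cs,sn=np.cos(p[2]),np.sin(p[2]);print('vial',1e3*(cs*d[0]+sn*d[1]),1e3*(-sn*d[0]+cs*d[1]))
w=atz(c,344/1.5,118/1.5,.036);d=w[:2]-p[:2];print('pointer',1e3*(cs*d[0]+sn*d[1]),1e3*(-sn*d[0]+cs*d[1]))
```

```text
vial 82.46245579860764 -2.3951884198781377
pointer -8.345291120190318 25.831178081525415
```

View pics/w14o.png

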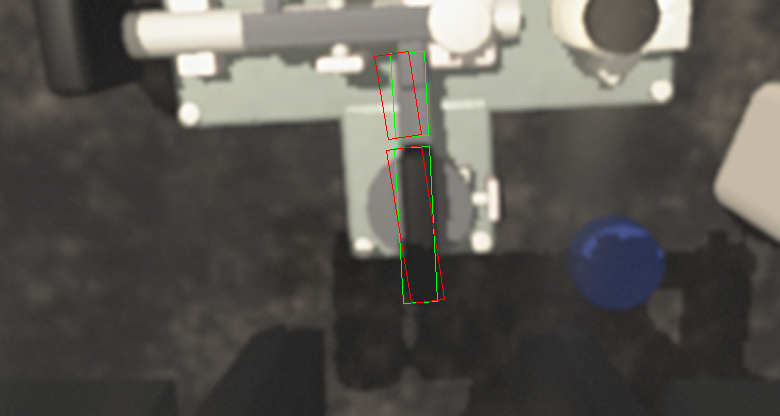

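```bash
python3 -c "
from bench import arm
print(arm.job_done())"
```

```text
the job is handed in; nothing more can be done
None
```

The impact test is done and handed in at about 28.6 s of the 72 s allowed. The interface gave no verdict.

- **Vial:** I stood it in the V-block on its centre line and let go.
- **Lock handle on:** I turned it about 75° counter-clockwise, to the stop.
- **Cocking:** I drew the striker back about 41–46 mm, but the pull still read 12 N on the way back, so I drew it on to about 51 mm. When I eased it back, the sear took the load: the force fell to about 0 at 40 mm. I then let go and it stayed cocked.
- **Shot:** I pressed the trigger pad with shut fingers, up to about 10 N, and the striker fired.
- **Lock handle off:** I turned it back to the stop and lifted the gripper clear.

**Last checks, from the wrist picture:**
- The vial is standing in the V at tester x of about 82 mm, against about 84 mm for the worked-out seat. It measured about 2 mm to one side, which is within the calibration error.
- The striker is home.
- The pointer is at tester x of about -8 mm, so it moved roughly 19 mm; it had not moved before the shot.
- The handle lies on the 0 outline when drawn over the picture.
- The bottle, beaker, flask and loose cap are standing clear, and the gripper touches nothing.

The tester-frame fit left up to about 3 pixels (roughly 3 mm) of disagreement at the lock handle, so I measured the handle's position directly in the picture instead. No check failed at the end.

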